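# Set up the banding wheel for lining a vase

### The arm

A 6-joint arm with a two-finger parallel gripper is mounted at the origin on the work surface. World frame = base frame: x ahead of the robot, y to its left, z up, the work surface at z = 0. Lengths are in m, angles in rad, forces in N, time in s.
With the tool pointing down it reaches from about 0.375 to 0.975 m from the base axis. Payload 3.8 kg.
Tool frame: the origin (TCP) lies at the very end of the fingers, on their centre line; the grasp point (between the pads) lies behind it (bot.tcp_to_grasp is the y of the grasp point in the tool frame, in m); y points along the fingers, z is the direction in which the jaws open and shut, and the axes are right-handed (so a half turn about y gives the same grasp; the last joint's range is limited). The gripper opens to 85 mm and grips with 20 to 120 N. Pads are 22 mm wide; open, the fingers measure 114 mm over their backs; the gripper's body (76 mm by 85 mm) begins 54 mm behind the grasp point. The pads swing forward as they close: fully open they stand 13 mm farther back than shut.
Start: joints at [-1.257, 0.264, 1.604, -0, 1.274, -0.037], TCP at [0.232, -0.634, 0.231] pointing down, gripper open.
Joint ranges: [-2.63, 2.63], [-0.94, 2.18], [0.31, 2.57], [-1.31, 4.45], [0, 2.66], [-2.55, 2.55]. Speed limits (rad/s): [2.57, 2.57, 3.14, 3.14, 3.14, 3.14].

### API

Orientations are given as a rotation vector (axis times angle).
In Python, from workcell import bot, optics, workorder gives the robot as it stands.
- The arm moves only by the shell command python3 -m handwheel 'ROWS' [FORCE]. ROWS is JSON, a list of rows, each a list of 7 numbers: the shift along the tool's x, y, z in m, then the turn, a rotation vector about the tool's x, y, z in rad, then the opening, from 0 (shut) to 1 (fully open). A call has 1 to 8 rows; each row shifts and turns the commanded pose from where the row before left it, along the tool's axes as they then stand; what a row does not reach is not made up. A row lasts 1/8 s, in which the tool goes at most 62.5 mm and 10.7 degrees, less where a joint would pass 70% of its speed; a pose out of reach is approached as far as the arm can. A call with a gripper value outside its range is refused whole. The fingers move at their own pace and stop on an object; FORCE is the grip in N (left out, the last holds). Time passes only in rows, so rows that do not move let the fingers close. It gives the time, the measured TCP pose, the force and the opening at its end, in the units of the state.
- bot.read_state(): the state, without advancing time (a new reading comes with each control period).
- optics.read_camera(name): name is "scene" or "top"; returns a dict with "image" (384x512x3 uint8, red, green, blue), "z_map" (384x512 float32, m along the optical axis (not along the pixel's ray), 0 where there is no reading), "mtx" (3x3 intrinsics, pixels), "dist" ([k1, k2, p1, p2, k3] as OpenCV has them; the pictures are not rectified), "world_from_camera" (4x4, takes a point from camera to world coordinates). Camera axes: x right, y down, z forward; pixel columns grow to the right and rows downward; lengths in m; the calibration is good to about 2 mm. A picture is of the moment at which its call begins.
- workorder.finish_job(): hands the job in, once; it reports no verdict.
The state is a dict: "time": time; "q": joint angles; "joint_vel": joint speeds; "joint_torque": joint torques, N m; "tool_pos": TCP position; "tcp_rot": TCP orientation; "wrist_force": force on the tool from outside, world axes, zero at the start; "torque": the same for the moment, N m; "width": opening from 0.0 (shut) to 1.0 (fully open).
Only numpy, scipy, OpenCV 4.12 (cv2) and the standard library are available. Lean on these libraries where they do the work, as an engineer would, in place of code of your own. Each camera call takes 0.05 s, during which the arm holds its last target.

### The job

Get the motorised banding wheel ready for lining the round-bottomed bisque bottle vase (the one with the tall narrow neck): lift it off the ware board and set it down gently, upright, in the ring at the centre of the wheel head and let go, then swing the hand rest round as far as it goes, so that it lies beside the vase. Then turn the speed knob on the sloping console clockwise until its white pointer is on the bold wedge mark, and finally pull the knob straight out as far as it comes, which locks it. Leave the other pot and the jar where they are.

Things in the scene. Friction and masses are not known exactly. Their poses are not given: they have to be found in the camera images.
- vase_mid (a point): Bisque (cream unglazed clay) bottle vase, 110 mm tall, 220 g: ball-shaped belly of 68 mm diameter (round bottom) under a straight neck of 28 mm diameter that begins 66 mm above the bottom; rim 33 mm. Starts upright in one of the ware board's two clay rings, at the left. This point: on its axis, half-way up (55 mm above the bottom, 33 mm below the neck's middle); z axis up along the vase.
- wheel_ring (a point): Clay ring fixed at the centre of the wheel head (aluminium disc of 200 mm, its top 125 mm above the table): 80 mm outside, 56 mm inside, 24 mm high. This point: centre of the ring's top edge. When the vase is seated its bottom is 15 mm below this point and vase_mid 40 mm above it.
- machine: The banding wheel's fixed grey housing, 250 mm deep (x), 425 mm wide (y); origin at table height between its halves: wheel on the left half (+y; wheel axis at x 0, y 110 mm), console on the right half, 108 mm high at the back with a face sloping down at 30 degrees towards the robot. Its x axis points away from the robot's side. Stands in different places, yawed up to 0.15 rad.
- rest_handle (a point): Upright wooden peg, 18 mm diameter, 56 mm tall, at the free end of the hand rest (a level bar about 30 mm wide, wooden pad's top 199 mm above the table; 170 mm from pivot to peg). This point: on the peg's axis, 22 mm below its top, 34 mm above the steel bar. At the end of its swing the peg is about 100 mm from the vase's axis.
- rest_pivot (a point): Point on the vertical axis of the post about which the hand rest swings, level with rest_handle.
- rest_bar (a joint): Angle of the hand rest, rad: 0 = stowed (bar along the machine's -y, behind the console), 1.571 = its stop, in use (bar along the machine's -x, over the wheel head just right of the vase). Grows clockwise seen from above. Starts at 0 to 0.35. Stays where it is left; about 1 N at the peg moves it.
- knob_grip (a point): Speed knob: fluted black knob, 36 mm diameter, on a 47 mm skirt; its straight grip runs from 7 to 41 mm above the console's face. This point: on the knob's axis, 28 mm above that face when pushed in; moves with the knob. z axis: straight out along the knob's axis (up, tilted 30 degrees from vertical to the machine's -x); x axis: towards the white pointer line on the knob's top and skirt.
- dial_mark (a point): The bold black wedge mark on the aluminium dial plate beside the knob, 36 mm from the knob's axis (the other ticks are thin). Its axes are the machine's.
- speed_dial (a joint): Turn of the speed knob, rad: 0 = pointer straight up the slope; grows clockwise as seen facing the knob; 0.60 = pointer on the bold mark. Range -1.9 to 1.9; starts at -0.75 to 0. Stays where it is left (0.05 N m friction). Turns only while the knob is pushed in.
- speed_knob (a joint): How far the knob is pulled out along its axis, m: 0 = pushed in (start), 0.010 = fully out. About 6 N pulls it, 10 N at the end of its travel. Pulled out, a key on the shaft enters a spring-loaded toothed crown inside (a notch every 15 degrees, one exactly at the mark): the knob no longer turns, except a few degrees into the notch. Stays where it is left.
- vase: The bottle vase again, origin at its bottom on its axis.
- pot_mid (a point): Squat round bisque pot without a neck, 68 mm diameter, 60 mm tall, in the other ring of the ware board, 110 mm from the vase; point on its axis 30 mm above its bottom. Leave it there.
- jar: Clear jar with white lid, 72 mm across, 85 mm tall, on the table right of the machine; origin under its centre. Leave it there.
Mind the look-alikes: they are no part of the job. Leave any orange look-alike of the vase alone.

How it is judged:
On the way, in this order (a step that is already met when the one before it is completed fails the run):
1. the vase stands upright in the ring on the wheel head, let go (horizontal distance between vase_mid and wheel_ring below 0.01 m and z of vase_mid in the frame of wheel_ring between 0.03 and 0.043 m and angle between vase_mid's own z axis and vertical below 0.14 rad and contact force between the fingers and vase below 0.1 N), for 0.2 s.
2. the hand rest is swung round to its stop (value of joint rest_bar above 1.45 rad and horizontal distance between vase_mid and wheel_ring below 0.01 m and z of vase_mid in the frame of wheel_ring between 0.03 and 0.043 m and angle between vase_mid's own z axis and vertical below 0.14 rad), for 0.2 s.
3. the knob, still pushed in, is turned so that its pointer is on the bold mark (value of joint speed_dial between 0.47 and 0.73 rad and value of joint speed_knob below 0.003 m), for 0.2 s.
4. the knob is pulled out to its lock with the pointer still on the mark (value of joint speed_dial between 0.47 and 0.73 rad and value of joint speed_knob above 0.007 m), for 0.2 s.
At the end, for the whole second after the job is handed in: Vase seated in the wheel head's ring (within 10 mm of centre, upright within 8 degrees), let go, at rest; hand rest within 0.12 rad of its stop; knob's pointer within 0.13 rad (7 degrees) of the bold mark, knob out at least 7 of its 10 mm (all of step 2 and all of step 4 and linear speed of vase below 0.02 m/s and contact force between the fingers and vase below 0.1 N); the robot touches nothing.
It fails at once if the vase is tipped over (more than 45 degrees) (angle between vase_mid's own z axis and vertical above 0.79 rad).
It fails at once if the vase is dropped or banged into the ring (faster than 0.35 m/s in the last 15 mm) (horizontal distance between vase_mid and wheel_ring below 0.03 m and z of vase_mid in the frame of wheel_ring below 0.055 m and linear speed of vase above 0.35 m/s).
It fails at once if the round pot or the jar is moved more than 40 mm (distance of any of pot_mid, jar from where it was at the start of the episode above 0.04 m).
It also fails if it takes over 72 s, if anything falls off the work surface, if the arm or the gripper's body presses on something with over 40 N, if the wrist force passes 120 N, or if a joint passes its speed limit or range.

## Working session

There is one attempt and no reset: what is moved stays moved. The work goes in short steps, Python scripts to look and compute and a shell command to move; the robot and the scene stay as the last step left them, time stands still between calls to the robot, and variables do not carry over. Pictures are saved under pics/ and viewed, and the job is handed in when it is done.

```bash
ls; mkdir -p pics; python3 - <<'E'
from workcell import bot, optics, workorder
import cv2, numpy as np
print(bot.read_state()); print(bot.tcp_to_grasp)
for n in ("scene","top"):
    c=optics.read_camera(n)
    cv2.imwrite(f"pics/{n}0.png",c["image"][:,:,::-1])
    np.savez(f"{n}0.npz",**c)
    print(n,c["mtx"],c["dist"],c["world_from_camera"],(c["z_map"]>0).mean())
E
```

```text
pics
{'time': 0.0, 'q': array([-1.25691321e+00,  2.64761690e-01,  1.60535940e+00,  2.00850518e-05,
        1.27372137e+00, -3.68876476e-02]), 'joint_vel': array([ 0.00034544,  0.00027634, -0.00027616,  0.00172607, -0.00131019,
        0.00069001]), 'joint_torque': array([ 9.04940157e-05, -5.15111232e+01, -3.67317080e+01,  2.26360144e-04,
        1.28757881e-02,  4.57308090e-06]), 'tool_pos': array([ 0.23173127, -0.63319795,  0.22996417]), 'tcp_rot': array([-0.36015583,  2.03305104, -2.02845002]), 'wrist_force': array([ 0.50507616, -0.37648691,  0.37544799]), 'torque': array([0.00806452, 0.01870732, 0.03180633]), 'width': 1.0010075353625596}
-0.0187
scene [[440.42050109   0.         243.03717316]
 [  0.         440.42050109 197.60762964]
 [  0.           0.           1.        ]] [0.02417495 0.         0.         0.         0.        ] [[ 0.6865085   0.60255124 -0.4069866   1.09668963]
 [ 0.72710794 -0.57233789  0.37913504 -0.47639245]
 [-0.00448556 -0.55620262 -0.83103461  1.28536161]
 [ 0.          0.          0.          1.        ]] 0.9959309895833334
top [[499.55291871   0.         261.57683585]
 [  0.         499.55291871 198.25635496]
 [  0.           0.           1.        ]] [-0.07623802  0.          0.          0.          0.        ] [[-0.02258147 -0.99741324  0.06824158  0.39537839]
 [-0.99967121  0.0216978  -0.01366285  0.06440034]
 [ 0.01214682 -0.06852767 -0.99757527  1.83420958]
 [ 0.          0.          0.          1.        ]] 0.9960428873697916
```

View pics/scene0.png

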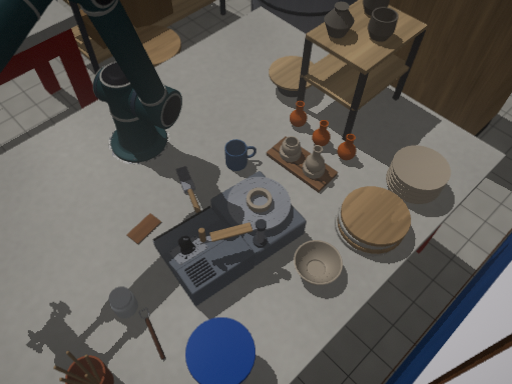

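View pics/top0.png

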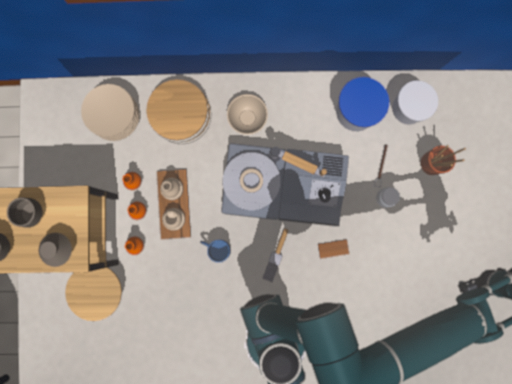

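```bash
cat > h.py <<'E'
import numpy as np, cv2
def load(n): 
    d=np.load(n); return {k:d[k] for k in d.files}
def cloud(c):
    h,w=c["z_map"].shape
    u,v=np.meshgrid(np.arange(w),np.arange(h))
    p=cv2.undistortPoints(np.stack([u,v],-1).reshape(-1,1,2).astype(np.float64),c["mtx"],c["dist"]).reshape(h,w,2)
    z=c["z_map"].astype(float)
    P=np.stack([p[...,0]*z,p[...,1]*z,z],-1)
    T=c["world_from_camera"]
    W=P@T[:3,:3].T+T[:3,3]; W[z==0]=np.nan
    return W
def proj(c,X):
    T=np.linalg.inv(c["world_from_camera"])
    r,_=cv2.Rodrigues(T[:3,:3])
    return cv2.projectPoints(np.asarray(X,float).reshape(-1,3),r,T[:3,3],c["mtx"],c["dist"])[0].reshape(-1,2)
def ray(c,u,v,zp):
    p=cv2.undistortPoints(np.array([[[u,v]]],float),c["mtx"],c["dist"]).reshape(2)
    T=c["world_from_camera"]; d=T[:3,:3]@np.array([p[0],p[1],1]); o=T[:3,3]
    return o+d*(zp-o[2])/d[2]
E
python3 - <<'E'
from h import *
t=load("top0.npz"); s=load("scene0.npz")
a=cv2.resize(t["image"][130:250,110:360,::-1],None,fx=3.2,fy=3.2,interpolation=cv2.INTER_CUBIC); cv2.imwrite("pics/t0z.png",a)
b=cv2.resize(s["image"][120:310,140:360,::-1],None,fx=3.2,fy=3.15,interpolation=cv2.INTER_CUBIC)[:600]; cv2.imwrite("pics/s0z.png",b)
for n,c in(("top",t),("scene",s)):
    W=cloud(c)
    lo=[0.45,-.25,-.05]
    z=W[...,2]
    for name,px in ({"top":[(172,186),(174,217),(251,179),(325,195),(300,162),(388,198),(180,235),(240,210)]}if n=="top" else {"scene":[(316,152),(290,145),(260,200),(186,243),(230,233)]}).items():
        for p in px: print(n,p,W[p[1],p[0]].round(4))
E
```

```text
top (172, 186) [0.5643 0.3531 0.0932]
top (174, 217) [0.4574 0.3556 0.0421]
top (251, 179) [0.5801 0.0759 0.1185]
top (325, 195) [ 0.5196 -0.1792  0.113 ]
top (300, 162) [ 0.6254 -0.0882  0.1929]
top (388, 198) [ 0.5062 -0.407   0.0845]
top (180, 235) [0.3925 0.3388 0.0159]
top (240, 210) [0.475  0.1166 0.0955]
scene (316, 152) [0.5688 0.3528 0.1363]
scene (290, 145) [0.4367 0.3775 0.0408]
scene (260, 200) [0.5711 0.0865 0.1231]
scene (186, 243) [ 0.5273 -0.1796  0.1201]
scene (230, 233) [ 0.6259 -0.0892  0.1974]
```

View pics/t0z.png

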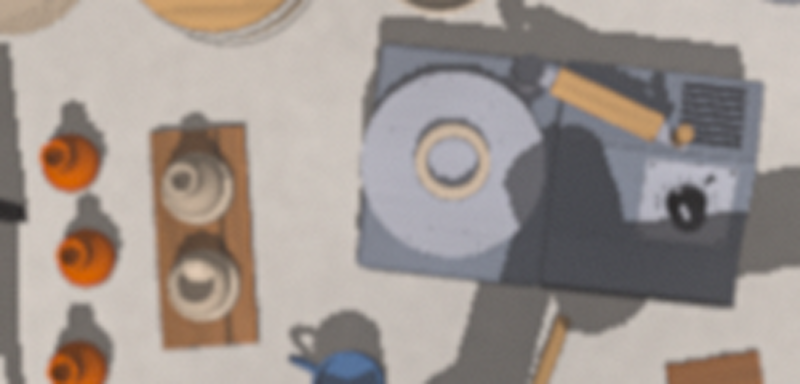

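View pics/s0z.png

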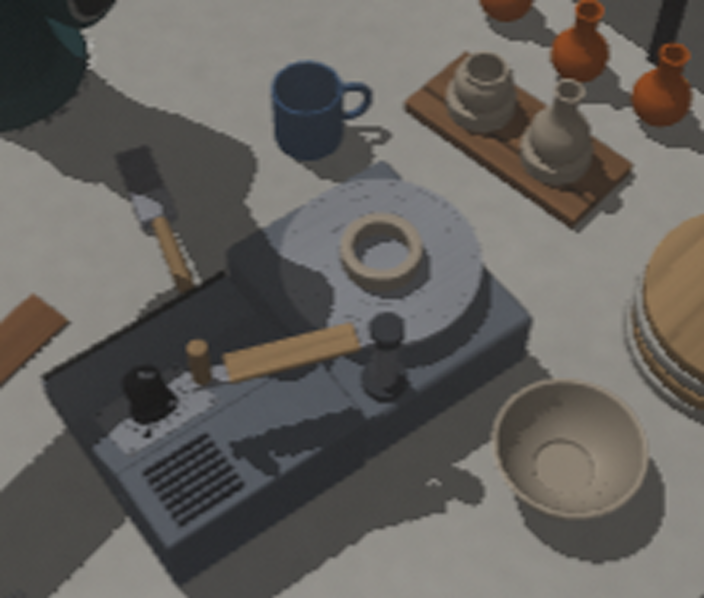

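```bash
python3 - <<'E'
from h import *
t=load("top0.npz"); s=load("scene0.npz")
Ws=cloud(s); Wt=cloud(t)
for n,c,W in(("top",t,Wt),("scene",s,Ws)):
    hsv=cv2.cvtColor(c["image"],cv2.COLOR_RGB2HSV)
    x,y,z=W[...,0],W[...,1],W[...,2]
    m=(abs(x-.575)<.07)&(abs(y-.08)<.07)&(z>.139)&(z<.16)
    p=W[m][:,:2]; print(n,"ring",m.sum(),p.mean(0).round(4),np.median(z[m]).round(4), cv2.minEnclosingCircle(p.astype(np.float32)))
    # vase
    m=(abs(x-.565)<.06)&(abs(y-.353)<.06)&(z>.09)
    print(" vase zmax",np.sort(z[m])[-12:].round(3), "n",m.sum())
    for a,b in((.095,.115),(.115,.125),(.125,.14),(.14,.16)):
        k=m&(z>=a)&(z<b)
        if k.sum()>2: print("  ",a,k.sum(),W[k].min(0).round(4),W[k].max(0).round(4), W[k].mean(0).round(4))
    m=(abs(x-.6)<.2)&(abs(y)<.25)&(z>.18)&(z<.30)
    q=W[m]; print(" bar pts",len(q))
    pad=(hsv[...,0]<22)&(hsv[...,1]>80)&m
    k=pad&(z<.208); 
    r=cv2.minAreaRect(W[k][:,:2].astype(np.float32)); print(" pad",k.sum(),np.median(z[k]),r)
    k=m&(z>.209); print(" high",k.sum(), W[k].round(3)[:40].tolist())
E
```

```text
top ring 219 [0.5739 0.0756] 0.1475 ((0.5728667974472046, 0.0765579417347908), 0.040309421718120575)
 vase zmax [0.138 0.139 0.139 0.139 0.14  0.14  0.14  0.14  0.141 0.142 0.142 0.143] n 92
   0.095 23 [0.5429 0.3527 0.0954] [0.5711 0.3776 0.1141] [0.5585 0.3636 0.1019]
   0.115 9 [0.552  0.3522 0.1169] [0.5724 0.3799 0.1247] [0.5618 0.3731 0.1208]
   0.125 30 [0.5466 0.3528 0.1266] [0.5747 0.3805 0.1399] [0.5621 0.3674 0.1341]
   0.14 5 [0.5465 0.3517 0.1401] [0.5738 0.3794 0.1433] [0.5566 0.3649 0.1416]
 bar pts 490
 pad 297 0.1976019566664995 ((0.6241283416748047, -0.08559860289096832), (0.11592062562704086, 0.030374202877283096), 64.00851440429688)
 high 35 [[0.647, -0.031, 0.209], [0.594, -0.157, 0.245], [0.593, -0.159, 0.25], [0.593, -0.153, 0.224], [0.59, -0.153, 0.248], [0.591, -0.157, 0.24], [0.59, -0.16, 0.247], [0.59, -0.162, 0.252], [0.588, -0.15, 0.243], [0.587, -0.152, 0.251], [0.587, -0.156, 0.25], [0.587, -0.159, 0.249], [0.588, -0.164, 0.237], [0.587, -0.166, 0.247], [0.587, -0.15, 0.223], [0.584, -0.15, 0.245], [0.584, -0.152, 0.251], [0.584, -0.156, 0.248], [0.584
[... 1324 characters left out ...]
, 0.246], [0.582, -0.161, 0.245], [0.586, -0.161, 0.251], [0.587, -0.158, 0.248], [0.588, -0.155, 0.246], [0.59, -0.153, 0.246], [0.594, -0.153, 0.25], [0.594, -0.149, 0.246], [0.585, -0.163, 0.246], [0.586, -0.161, 0.245], [0.589, -0.16, 0.247], [0.591, -0.158, 0.247], [0.592, -0.155, 0.246], [0.593, -0.152, 0.243], [0.593, -0.149, 0.239], [0.587, -0.165, 0.245], [0.587, -0.162, 0.243], [0.592, -0.162, 0.248], [0.593, -0.159, 0.247], [0.595, -0.157, 0.247], [0.595, -0.154, 0.243], [0.592, -0.149, 0.233], [0.584, -0.164, 0.236], [0.59, -0.164, 0.243], [0.592, -0.163, 0.244], [0.594, -0.16, 0.243], [0.593, -0.157, 0.239], [0.597, -0.156, 0.242], [0.594, -0.151, 0.232], [0.584, -0.164, 0.229]]
```

```bash
python3 - <<'E'
from h import *
from workcell import bot
st=bot.read_state(); R=cv2.Rodrigues(np.array(st["tcp_rot"]))[0]; print("R\n",R.round(3))
t=load("top0.npz"); s=load("scene0.npz")
for n,c in(("top",t),("scene",s)):
    W=cloud(c); x,y,z=W[...,0],W[...,1],W[...,2]
    # console plane candidates
    m=(x>.42)&(x<.70)&(y>-.25)&(y<-.02)&(z>.02)&(z<.2)
    P=W[m]
    # ransac plane
    rng=np.random.default_rng(0); best=None
    for i in range(600):
        a=P[rng.choice(len(P),3,False)]; nn=np.cross(a[1]-a[0],a[2]-a[0]); L=np.linalg.norm(nn)
        if L<1e-6: continue
        nn/=L; nn*=np.sign(nn[2])
        if not .8<nn[2]<.93: continue
        k=abs((P-a[0])@nn)<.003
        if best is None or k.sum()>best[0]: best=(k.sum(),k)
    Q=P[best[1]]; ctr=Q.mean(0); nn=np.linalg.svd(Q-ctr)[2][2]; nn*=np.sign(nn[2])
    print(n,"plane",best[0],len(P),ctr.round(4),nn.round(4),"tilt",np.degrees(np.arccos(nn[2])).round(2),"yaw",np.arctan2(-nn[1],-nn[0]).round(4))
    h=(W-ctr)@nn
    k=(abs(y+.18)<.045)&(abs(x-.52)<.05)&(h>.012)&(h<.05)&(c["image"].max(-1)<90)
    K=W[k]; print(" knob pts",k.sum(), K.mean(0).round(4),K.min(0).round(4),K.max(0).round(4),"hmax",np.sort(h[k])[-6:].round(4))
    kt=k&(h>.036); print(" top pts",kt.sum(),W[kt].mean(0).round(4))
    # machine footprint edges
    mm=(x>.40)&(x<.75)&(y>-.3)&(y<.25)&(z>.035)&(z<.30)
    print(" footprint",cv2.minAreaRect(W[mm][:,:2].astype(np.float32)))
a=cv2.resize(t["image"][170:225,295:355,::-1],None,fx=10,fy=10,interpolation=cv2.INTER_CUBIC); 
b=cv2.resize(s["image"][220:275,160:215,::-1],None,fx=10,fy=10,interpolation=cv2.INTER_CUBIC)
cv2.imwrite("pics/kt.png",np.clip(a*1.8,0,255)); cv2.imwrite("pics/ks.png",np.clip(b*1.8,0,255))
E
```

```text
R
 [[-0.939 -0.001  0.344]
 [-0.344  0.002 -0.939]
 [-0.    -1.    -0.002]]
top plane 1180 4450 [ 0.5352 -0.131   0.0774] [-0.4433  0.0448  0.8952] tilt 26.46 yaw -0.1006
 knob pts 98 [ 0.516  -0.1783  0.1111] [ 0.4954 -0.1962  0.0941] [ 0.5414 -0.1605  0.1276] hmax [0.0475 0.0485 0.0485 0.0486 0.0494 0.0497]
 top pts 65 [ 0.5096 -0.1785  0.1144]
 footprint ((0.5847195982933044, -0.04284638166427612), (0.4294853210449219, 0.29498031735420227), 82.39695739746094)
scene plane 1042 5588 [ 0.5368 -0.1549  0.0847] [-0.4135  0.0568  0.9087] tilt 24.67 yaw -0.1366
 knob pts 163 [ 0.5198 -0.1793  0.1135] [ 0.4927 -0.1972  0.0934] [ 0.5387 -0.1575  0.131 ] hmax [0.0426 0.0427 0.0436 0.0439 0.044  0.0446]
 top pts 74 [ 0.5118 -0.1778  0.1186]
 footprint ((0.5650819540023804, -0.03827773034572601), (0.43407174944877625, 0.25492554903030396), 81.45183563232422)[ WARN:0@2.729] global loadsave.cpp:1063 imwrite_ Unsupported depth image for selected encoder is fallbacked to CV_8U.
```

View pics/kt.png

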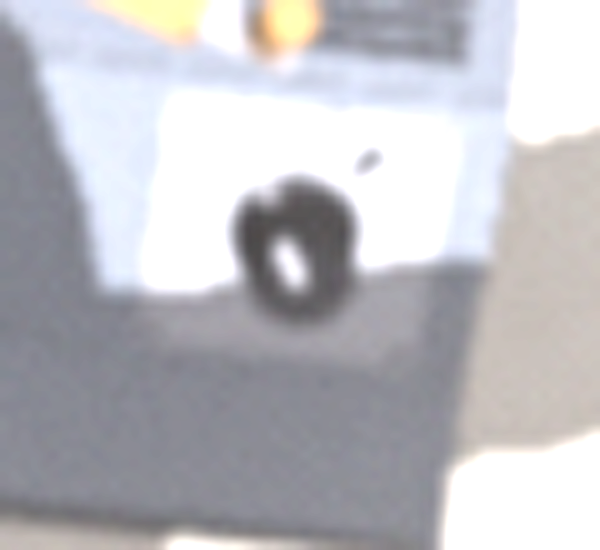

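View pics/ks.png

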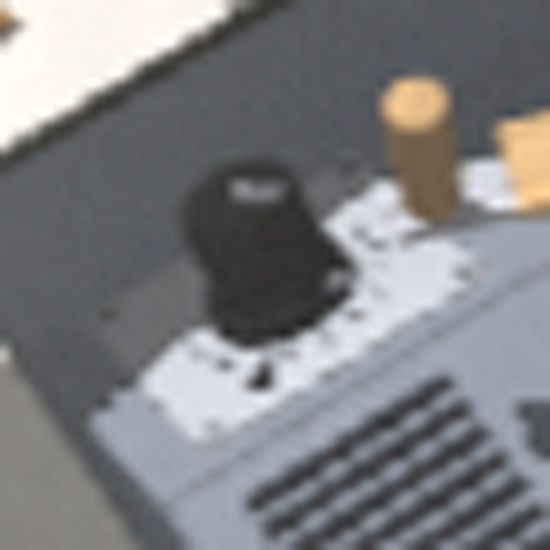

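```bash
python3 - <<'E'
from h import *
t=load("top0.npz"); s=load("scene0.npz")
for n,c in(("top",t),("scene",s)):
    W=cloud(c); x,y,z=W[...,0],W[...,1],W[...,2]
    mm=(x>.38)&(x<.75)&(y>-.3)&(y<.25)&(z>.025)&(z<.14)
    for side in("front","back","right","left"):
        E=[]
        if side in("front","back"):
            for y0 in np.arange(-.12 ,.15,.006):
                k=mm&(abs(y-y0)<.003)
                if k.sum()<5: continue
                i=np.argmin(x[k]) if side=="front" else np.argmax(x[k]); E.append((y[k][i],x[k][i]))
        else:
            for x0 in np.arange(.50,.66,.006):
                k=mm&(abs(x-x0)<.003)
                if k.sum()<5: continue
                i=np.argmin(y[k]) if side=="right" else np.argmax(y[k]); E.append((x[k][i],y[k][i]))
        E=np.array(E); 
        p=np.polyfit(E[:,0],E[:,1],1)
        for _ in range(5):
            r=abs(np.polyval(p,E[:,0])-E[:,1]); p=np.polyfit(E[r<=np.median(r)*2,0],E[r<=np.median(r)*2,1],1)
        print(n,side,p.round(4),np.median(r).round(4), "yaw",(-np.arctan(p[0]) if side in("front","back") else np.arctan(p[0])).round(4))
E
```

```text
top front [0.1334 0.4421] 0.0003 yaw -0.1326
top back [0.1309 0.6919] 0.0014 yaw -0.1301
top right [-0.1342 -0.1786] 0.0007 yaw -0.1334
top left [-0.139   0.2499] 0.0014 yaw -0.1381
scene front [0.1407 0.4456] 0.0017 yaw -0.1398
scene back [0.1341 0.6963] 0.0003 yaw -0.1333
scene right [-0.1341 -0.1798] 0.0001 yaw -0.1333
scene left [-0.1285  0.2462] 0.0039 yaw -0.1278
```

```bash
cat >> h.py <<'E'
def delta(target):
    from workcell import bot
    st=bot.read_state(); R=cv2.Rodrigues(np.array(st["tcp_rot"]))[0]
    d=np.asarray(target)-st["tool_pos"]
    print("tcp",st["tool_pos"].round(4),"tool delta",(R.T@d).round(4),"len",np.linalg.norm(d).round(3),"t",round(st["time"],2),"q",np.round(st["q"],2),"F",np.round(st["wrist_force"],1),"w",round(st["width"],3))
    print("R",R.round(3).tolist())
    return R
E
python3 -c "
from h import *; delta([.561,.3665,.30])"
```

```text
tcp [ 0.2317 -0.6333  0.2301] tool delta [-0.6528 -0.0682 -0.8259] len 1.055 t 0.1 q [-1.26  0.26  1.61 -0.    1.27 -0.04] F [ 0.5  0.4 -0.6] w 1.003
R [[-0.939, -0.001, 0.344], [-0.344, 0.002, -0.939], [-0.0, -1.0, -0.002]]
```

```bash
python3 -m handwheel '[[-0.036,-0.0085,-0.046,0,0,0,1],[-0.036,-0.0085,-0.046,0,0,0,1],[-0.036,-0.0085,-0.046,0,0,0,1],[-0.036,-0.0085,-0.046,0,0,0,1],[-0.036,-0.0085,-0.046,0,0,0,1],[-0.036,-0.0085,-0.046,0,0,0,1],[-0.036,-0.0085,-0.046,0,0,0,1],[-0.036,-0.0085,-0.046,0,0,0,1]]' 40; python3 -c "
from h import *; delta([.561,.3665,.30])"
```

```text
time: 1.1
tool_pos: [0.3759, -0.1874, 0.2992]
tcp_rot: [-0.359, 2.031, -2.031]
wrist_force: [0.5, -0.9, 0.0]
width: 1.0
tcp [ 0.3759 -0.1874  0.2992] tool delta [-0.3639 -0.0006 -0.4568] len 0.584 t 1.1 q [-0.52 -0.27  2.02  0.    1.4   0.7 ] F [ 0.5 -0.9  0. ] w 1.0
R [[-0.939, 0.0, 0.343], [-0.343, 0.0, -0.939], [-0.0, -1.0, -0.0]]
```

```bash
python3 -m handwheel '[[-0.036,0,-0.0457,0,0,0,1],[-0.036,0,-0.0457,0,0,0,1],[-0.036,0,-0.0457,0,0,0,1],[-0.036,0,-0.0457,0,0,0,1],[-0.036,0,-0.0457,0,0,0,1],[-0.036,0,-0.0457,0,0,0,1],[-0.036,0,-0.0457,0,0,0,1],[-0.036,0,-0.0457,0,0,0,1]]'; python3 -c "
from h import *; delta([.561,.3665,.20])"
```

```text
time: 2.1
tool_pos: [0.5208, 0.2548, 0.2988]
tcp_rot: [-0.361, 2.03, -2.031]
wrist_force: [0.7, -0.2, 0.2]
width: 0.998
tcp [0.5208 0.2548 0.2988] tool delta [-0.0762  0.0987 -0.091 ] len 0.154 t 2.1 q [ 0.41  0.05  1.73 -0.    1.37  1.63] F [ 0.7 -0.2  0.2] w 0.998
R [[-0.939, -0.0, 0.344], [-0.344, -0.001, -0.939], [0.001, -1.0, 0.0]]
```

```bash
python3 -m handwheel '[[-0.0381,0,-0.0455,0,0,0,1],[-0.0381,0,-0.0455,0,0,0,1],[0,0.04,0,0,0,0,1],[0,0.058,0,0,0,0,1],[0,0,0,0,0,0,1]]'; python3 - <<'E'
from h import *; delta([.561,.3665,.104])
from workcell import optics
for n,(a,b,c_,d) in (("scene",(80,230,200,420)),("top",(130,250,110,260))):
    c=optics.read_camera(n); np.savez(n+"1.npz",**c)
    cv2.imwrite(f"pics/{n}1.png",cv2.resize(c["image"][a:b,c_:d,::-1],None,fx=3.5,fy=3.5,interpolation=cv2.INTER_CUBIC))
E
```

```text
time: 2.72
tool_pos: [0.5567, 0.3623, 0.1939]
tcp_rot: [-0.375, 2.031, -2.041]
wrist_force: [-0.5, 0.1, -0.5]
width: 1.001
tcp [0.5567 0.3623 0.1939] tool delta [-0.0067  0.0898 -0.0027] len 0.09 t 2.73 q [ 0.54  0.28  1.66 -0.    1.22  1.76] F [-0.5  0.1 -0.5] w 1.001
R [[-0.939, -0.012, 0.344], [-0.344, -0.007, -0.939], [0.014, -1.0, 0.003]]
```

View pics/scene1.png

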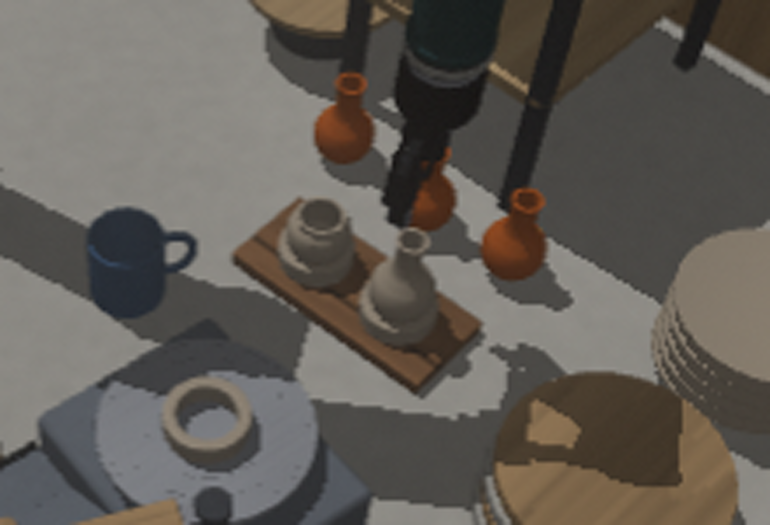

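```bash
python3 -m handwheel '[[0,0,0,0,0,0,1],[0,0,0,0,0,0,1]]'; python3 - <<'E'
from h import *; delta([.561,.3665,.104])
E
```

```text
time: 3.08
tool_pos: [0.5626, 0.3653, 0.2047]
tcp_rot: [-0.354, 2.031, -2.027]
wrist_force: [-0.4, -0.7, -0.4]
width: 0.996
tcp [0.5626 0.3653 0.2047] tool delta [ 0.0016  0.1007 -0.0016] len 0.101 t 3.08 q [ 0.54  0.27  1.65 -0.    1.22  1.76] F [-0.4 -0.7 -0.4] w 0.996
R [[-0.939, 0.004, 0.343], [-0.343, 0.003, -0.939], [-0.005, -1.0, -0.001]]
```

```bash
python3 -m handwheel '[[0,0.025,0,0,0,0,1],[0,0.025,0,0,0,0,1],[0,0.025,0,0,0,0,1],[0,0.02,0,0,0,0,1],[0,0,0,0,0,0,1],[0,0,0,0,0,0,1]]'; python3 - <<'E'
from h import *; delta([.561,.3665,.104])
from workcell import optics
for n,(a,b,c_,d) in (("scene",(100,220,250,400)),("top",(130,250,110,260))):
    c=optics.read_camera(n); np.savez(n+"2.npz",**c)
    cv2.imwrite(f"pics/{n}2.png",cv2.resize(c["image"][a:b,c_:d,::-1],None,fx=5,fy=5,interpolation=cv2.INTER_CUBIC))
E
```

```text
time: 3.82
tool_pos: [0.5618, 0.3651, 0.1076]
tcp_rot: [-0.358, 2.031, -2.029]
wrist_force: [-0.1, 0.1, 1.0]
width: 1.0
tcp [0.5618 0.3651 0.1076] tool delta [ 0.0003  0.0036 -0.0016] len 0.004 t 3.83 q [0.54 0.35 1.73 0.   1.06 1.76] F [-0.1  0.1  1. ] w 1.0
R [[-0.939, 0.002, 0.344], [-0.344, 0.001, -0.939], [-0.002, -1.0, -0.0]]
```

View pics/scene2.png

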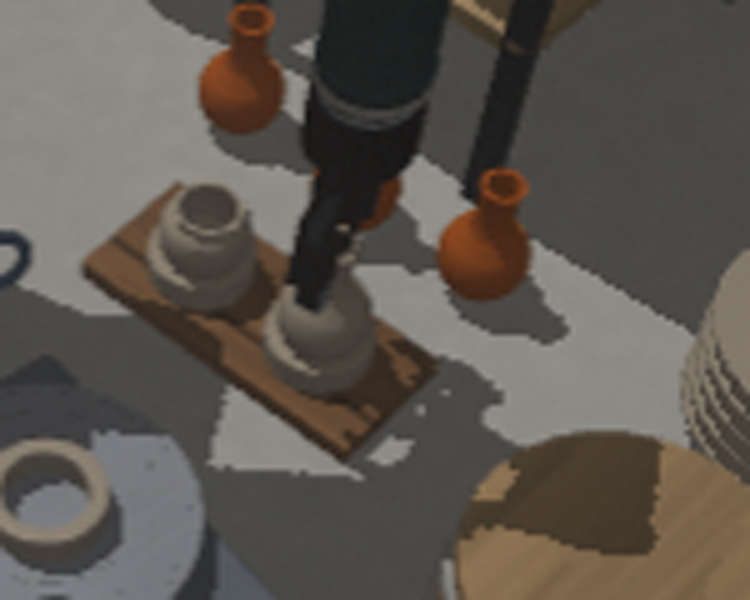

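```bash
python3 -m handwheel '[[0,0.006,0,0,0,0,1],[0,0,0,0,0,0,0.1],[0,0,0,0,0,0,0.1],[0,0,0,0,0,0,0.1],[0,0,0,0,0,0,0.1],[0,0,0,0,0,0,0.1],[0,0,0,0,0,0,0.1]]' 40; python3 -m handwheel '[[0,0,0,0,0,0,0.1],[0,0,0,0,0,0,0.1]]'; python3 - <<'E'
from h import *; delta([.561,.3665,.104])
E
```

```text
time: 4.8
tool_pos: [0.5611, 0.3649, 0.1005]
tcp_rot: [-0.36, 2.031, -2.03]
wrist_force: [-0.7, 0.6, 0.8]
width: 0.315
time: 5.05
tool_pos: [0.5611, 0.3648, 0.1005]
tcp_rot: [-0.36, 2.031, -2.03]
wrist_force: [-0.8, 0.5, 0.7]
width: 0.317
tcp [0.5611 0.3648 0.1005] tool delta [-0.0005 -0.0035 -0.0016] len 0.004 t 5.05 q [0.54 0.36 1.74 0.   1.05 1.76] F [-0.8  0.5  0.7] w 0.317
R [[-0.939, 0.0, 0.344], [-0.344, 0.0, -0.939], [-0.0, -1.0, -0.0]]
```

```bash
python3 -m handwheel '[[0,-0.02,0,0,0,0,0.1],[0,-0.04,0,0,0,0,0.1],[0,-0.05,0,0,0,0,0.1],[0,-0.05,0,0,0,0,0.1],[0,0,0,0,0,0,0.1],[0,0,0,0,0,0,0.1]]'; python3 - <<'E'
from h import *; delta([.574,.077,.26])
E
```

```text
time: 5.8
tool_pos: [0.5609, 0.3641, 0.2605]
tcp_rot: [-0.36, 2.03, -2.031]
wrist_force: [-0.7, -0.3, -1.9]
width: 0.319
tcp [0.5609 0.3641 0.2605] tool delta [0.0863 0.0006 0.2742] len 0.287 t 5.8 q [ 0.54  0.24  1.58 -0.    1.32  1.76] F [-0.7 -0.3 -1.9] w 0.319
R [[-0.939, 0.0, 0.344], [-0.344, -0.0, -0.939], [0.0, -1.0, 0.0]]
```

```bash
python3 -m handwheel '[[0.006,0,0.02,0,0,0,0.1],[0.0135,0,0.042,0,0,0,0.1],[0.0135,0,0.042,0,0,0,0.1],[0.0135,0,0.042,0,0,0,0.1],[0.0135,0,0.042,0,0,0,0.1],[0.0135,0,0.042,0,0,0,0.1],[0.0085,0,0.0275,0,0,0,0.1],[0.0043,0,0.0167,0,0,0,0.1]]'; python3 -m handwheel '[[0,0,0,0,0,0,0.1],[0,0,0,0,0,0,0.1]]'; python3 - <<'E'
from h import *; delta([.574,.077,.26])
from workcell import optics
for n,(a,b,c_,d) in (("scene",(80,270,180,340)),("top",(130,250,180,330))):
    c=optics.read_camera(n); np.savez(n+"3.npz",**c)
    cv2.imwrite(f"pics/{n}3.png",cv2.resize(c["image"][a:b,c_:d,::-1],None,fx=3.1,fy=3.1,interpolation=cv2.INTER_CUBIC))
    W=cloud(c); hsv=cv2.cvtColor(c["image"],cv2.COLOR_RGB2HSV)
    x,y,z=W[...,0],W[...,1],W[...,2]
    img=c["image"].astype(int)
    m=(abs(x-.574)<.05)&(abs(y-.077)<.05)&(z>.17)&(img.min(-1)>60)&(z<.34)
    print(n,m.sum(),W[m].min(0).round(3),W[m].max(0).round(3))
    for z0 in np.arange(.17,.32,.01):
        k=m&(abs(z-z0)<.005)
        if k.sum()>3: print(z0.round(3),k.sum(),W[k].mean(0).round(4),W[k].min(0).round(3),W[k].max(0).round(3))
E
```

```text
time: 6.8
tool_pos: [0.5728, 0.0749, 0.2583]
tcp_rot: [-0.362, 2.033, -2.034]
wrist_force: [-0.0, 0.5, -0.8]
width: 0.315
time: 7.05
tool_pos: [0.574, 0.0781, 0.2598]
tcp_rot: [-0.361, 2.032, -2.03]
wrist_force: [0.6, -0.5, -2.0]
width: 0.318
tcp [0.574  0.0781 0.2598] tool delta [ 0.0003 -0.0002  0.001 ] len 0.001 t 7.05 q [0.09 0.07 1.78 0.   1.3  1.31] F [ 0.6 -0.5 -2. ] w 0.318
R [[-0.939, -0.001, 0.344], [-0.344, 0.001, -0.939], [0.001, -1.0, -0.001]]
scene 195 [0.566 0.048 0.217] [0.609 0.118 0.328]
0.22 5 [0.6064 0.0927 0.2207] [0.602 0.087 0.217] [0.609 0.102 0.223]
0.23 41 [0.5963 0.0671 0.2318] [0.57  0.048 0.225] [0.608 0.106 0.235]
0.24 76 [0.5906 0.0719 0.2404] [0.566 0.051 0.235] [0.606 0.111 0.245]
0.25 49 [0.5881 0.0699 0.248 ] [0.568 0.056 0.245] [0.599 0.103 0.255]
0.26 4 [0.5887 0.0711 0.2564] [0.586 0.067 0.255] [0.591 0.074 0.258]
0.3 12 [0.5851 0.091  0.2988] [0.577 0.078 0.295] [0.592 0.104 0.303]
top 64 [0.542 0.046 0.216] [0.568 0.123 0.332]
0.22 12 [0.5505 0.081  0.2213] [0.543 0.046 0.216] [0.568 0.108 0.224]
0.23 23 [0.5487 0.0784 0.2307] [0.542 0.049 0.226] [0.561 0.104 0.235]
0.24 22 [0.5494 0.076  0.2394] [0.545 0.056 0.235] [0.557 0.101 0.243]
```

View pics/scene3.png

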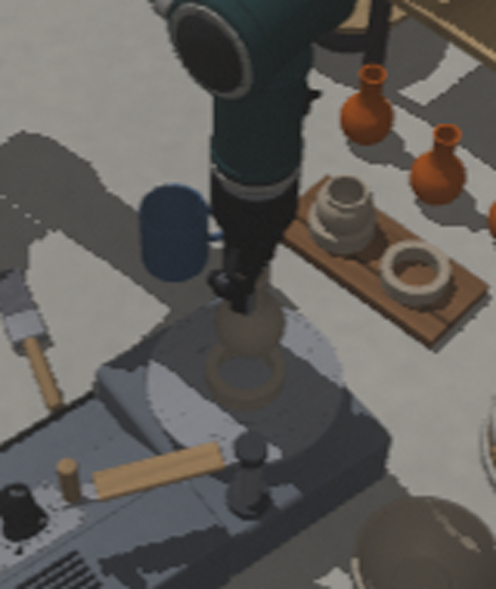

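```bash
python3 - <<'E'
from h import *
from scipy.optimize import least_squares
def get(n,c,box,imin=60):
    W=cloud(c); img=c["image"].astype(int); x,y,z=W[...,0],W[...,1],W[...,2]
    return W[(abs(x-.574)<.05)&(abs(y-.077)<.05)&(z>.17)&(z<.26)&(img.min(-1)>45)&(img[...,0]>img[...,2]+8)]
A=[get(n,load(n+"3.npz"),None) for n in("scene","top")]
for nm,P in(("scene",A[0]),("top",A[1]),("both",np.vstack(A))):
    f=lambda c:np.linalg.norm(P-c,axis=1)-.034
    r=least_squares(f,[.574,.077,.22],loss="soft_l1",f_scale=.002); print(nm,len(P),r.x.round(4),np.abs(f(r.x)).mean().round(4))
# ring, both views originally: circle fit radius
for n in("scene","top"):
    c=load(n+"0.npz"); W=cloud(c); x,y,z=W[...,0],W[...,1],W[...,2]
    m=(abs(x-.575)<.06)&(abs(y-.08)<.06)&(z>.143)&(z<.156); P=W[m][:,:2]
    f=lambda c:np.clip(np.abs(np.linalg.norm(P-c,axis=1)-.034)-.006,0,None)
    r=least_squares(f,[.574,.077]); print(n,r.x.round(4),f(r.x).mean().round(5))
E
```

```text
scene 291 [0.5751 0.0822 0.2218] 0.0015
top 57 [0.5758 0.0791 0.2229] 0.0009
both 348 [0.5752 0.0818 0.2216] 0.0015
scene [0.5751 0.0774] 7e-05
top [0.5727 0.076 ] 0.0
```

```bash
python3 -m handwheel '[[0.0028,0.01,0.0032,0,0,0,0.1],[0,0.015,0,0,0,0,0.1],[0,0.015,0,0,0,0,0.1],[0,0.006,0,0,0,0,0.1],[0,0,0,0,0,0,0.1]]'; python3 -m handwheel '[[0,0.003,0,0,0,0,0.1],[0,0,0,0,0,0,0.1]]';python3 -m handwheel '[[0,0.003,0,0,0,0,0.1],[0,0,0,0,0,0,0.1]]'
```

```text
time: 7.78
tool_pos: [0.5722, 0.0735, 0.2132]
tcp_rot: [-0.362, 2.032, -2.031]
wrist_force: [0.0, -0.2, -1.8]
width: 0.316
time: 8.02
tool_pos: [0.573, 0.0735, 0.2116]
tcp_rot: [-0.359, 2.03, -2.03]
wrist_force: [0.1, -0.8, -1.7]
width: 0.315
time: 8.28
tool_pos: [0.573, 0.0738, 0.2086]
tcp_rot: [-0.359, 2.031, -2.03]
wrist_force: [0.9, 0.7, -1.2]
width: 0.313
```

```bash
python3 -m handwheel '[[0,0.0015,0,0,0,0,0.1],[0,0,0,0,0,0,0.1]]';python3 -m handwheel '[[0,0.0015,0,0,0,0,0.1],[0,0,0,0,0,0,0.1]]';python3 -m handwheel '[[0,0.0015,0,0,0,0,0.1],[0,0,0,0,0,0,0.1]]'
```

```text
time: 8.52
tool_pos: [0.5732, 0.0741, 0.2078]
tcp_rot: [-0.358, 2.031, -2.029]
wrist_force: [-1.9, 3.0, 4.2]
width: 0.32
time: 8.78
tool_pos: [0.5734, 0.0743, 0.2074]
tcp_rot: [-0.357, 2.031, -2.029]
wrist_force: [-2.8, 4.3, 9.6]
width: 0.32
time: 9.02
tool_pos: [0.5736, 0.0745, 0.2072]
tcp_rot: [-0.356, 2.031, -2.028]
wrist_force: [-5.1, 3.5, 14.0]
width: 0.312
```

```bash
python3 -m handwheel '[[0.0008,-0.0035,-0.0012,0,0,0,0.1],[0,0,0,0,0,0,0.1],[0,0,0,0,0,0,0.1]]'; python3 -m handwheel '[[0,0,0,0,0,0,0.45],[0,0,0,0,0,0,0.75],[0,0,0,0,0,0,0.9],[0,0,0,0,0,0,0.9]]';python3 - <<'E'
from h import *; delta([.574,.077,.26])
from workcell import optics
for n,(a,b,c_,d) in (("scene",(80,270,180,340)),):
    c=optics.read_camera(n); np.savez(n+"4.npz",**c)
    cv2.imwrite(f"pics/{n}4.png",cv2.resize(c["image"][a:b,c_:d,::-1],None,fx=3.1,fy=3.1,interpolation=cv2.INTER_CUBIC))
E
```

```text
time: 9.4
tool_pos: [0.5724, 0.0744, 0.2079]
tcp_rot: [-0.358, 2.03, -2.03]
wrist_force: [1.5, 2.8, 5.0]
width: 0.32
time: 9.9
tool_pos: [0.5713, 0.0742, 0.2069]
tcp_rot: [-0.361, 2.031, -2.031]
wrist_force: [0.5, 0.1, 0.6]
width: 0.9
tcp [0.5713 0.0742 0.2069] tool delta [-0.0035 -0.0531 -0.0017] len 0.053 t 9.9 q [ 0.09  0.1   1.85 -0.    1.2   1.31] F [0.5 0.1 0.6] w 0.9
R [[-0.939, -0.001, 0.344], [-0.344, -0.0, -0.939], [0.001, -1.0, -0.0]]
```

View pics/scene4.png

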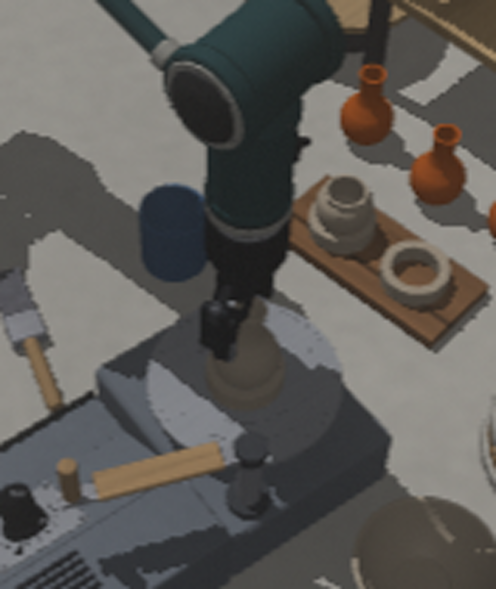

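```bash
python3 -m handwheel '[[0,-0.015,0,0,0,0,0.9],[0,-0.025,0,0,0,0,0.9],[0,-0.03,0,0,0,0,0.9],[0,-0.03,0,0,0,0,0.9],[0.02,0,0.03,0,0,0,0.9],[0.04,0,0.04,0,0,0,0.9],[0.04,0,0.04,0,0,0,0.9],[0,0,0,0,0,0,0.9]]'; python3 - <<'E'
from h import *; delta([.574,.077,.26])
from workcell import optics
from scipy.optimize import least_squares
for n,(a,b,c_,d) in (("scene",(150,270,150,310)),("top",(130,240,210,360))):
    c=optics.read_camera(n); np.savez(n+"5.npz",**c)
    cv2.imwrite(f"pics/{n}5.png",cv2.resize(c["image"][a:b,c_:d,::-1],None,fx=5,fy=5,interpolation=cv2.INTER_CUBIC))
    W=cloud(c); img=c["image"].astype(int); x,y,z=W[...,0],W[...,1],W[...,2]
    m=(abs(x-.574)<.05)&(abs(y-.077)<.05)&(z>.16)&(z<.26)&(img[...,0]>img[...,2]+5)
    P=W[m&(z<.195)]
    f=lambda q:np.linalg.norm(P-q,axis=1)-.034
    r=least_squares(f,[.574,.077,.17],loss="soft_l1",f_scale=.002); print(n,len(P),r.x.round(4))
    k=m&(z>.232); print("rim",k.sum(),W[k].min(0).round(4),W[k].max(0).round(4))
E
```

```text
time: 10.95
tool_pos: [0.5145, -0.0663, 0.3089]
tcp_rot: [-0.354, 2.031, -2.034]
wrist_force: [0.4, 0.5, 0.2]
width: 0.9
tcp [ 0.5145 -0.0663  0.3089] tool delta [-0.1046  0.0488 -0.1146] len 0.163 t 10.95 q [-0.18 -0.08  1.83 -0.    1.38  1.05] F [0.4 0.5 0.2] w 0.9
R [[-0.941, 0.002, 0.339], [-0.339, -0.001, -0.941], [-0.001, -1.0, 0.002]]
scene 232 [0.5741 0.0783 0.1686]
rim 76 [0.5591 0.0632 0.2323] [0.5917 0.0968 0.2491]
top 203 [0.5731 0.076  0.1655]
rim 45 [0.5597 0.062  0.2337] [0.5898 0.0912 0.2504]
```

View pics/scene5.png

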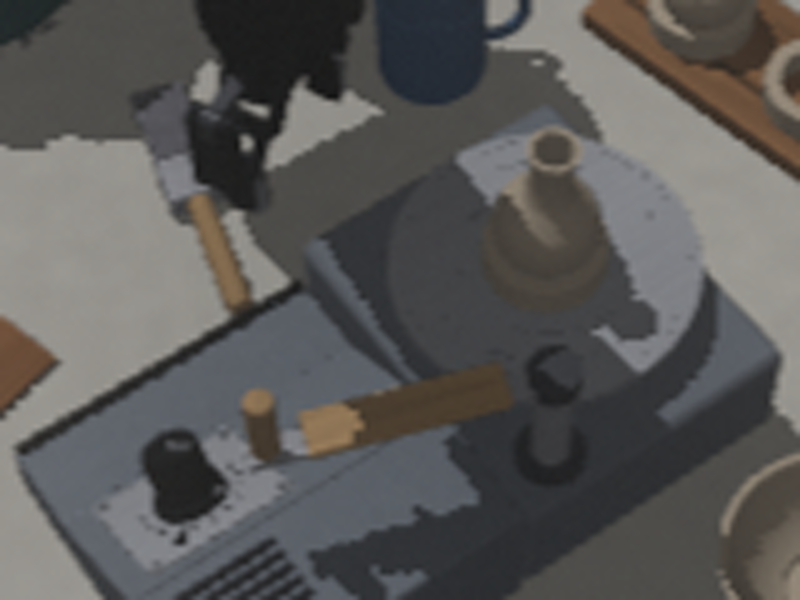

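View pics/top5.png

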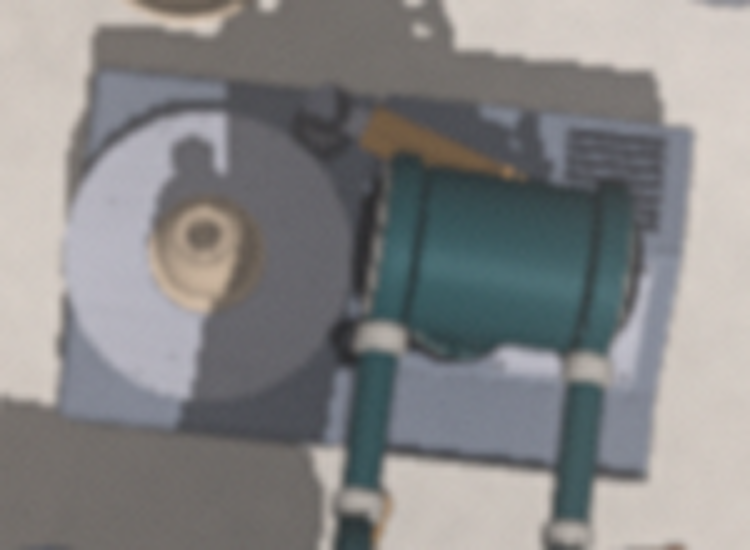

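```bash
python3 - <<'E'
from h import *
from scipy.optimize import least_squares
for n in("scene","top"):
  for i in(0,5):
    c=load(f"{n}{i}.npz"); W=cloud(c); img=c["image"].astype(int); x,y,z=W[...,0],W[...,1],W[...,2]
    warm=img[...,0]-img[...,2]
    m=(np.hypot(x-.662,y+.005)<.035)&(z>.14)&(z<.24)&(warm<15)
    print(n,i,"post",m.sum(),W[m].mean(0).round(4),W[m].min(0).round(4),W[m].max(0).round(4))
    k=m&(z>.18); print("   top",k.sum(),W[k].mean(0).round(4),W[k].min(0).round(4),W[k].max(0).round(4)) if k.sum() else 0
    P=W[(np.hypot(x-.586,y+.157)<.02)&(z>.213)&(z<.245)]
    if len(P)>8:
        f=lambda q:np.linalg.norm(P[:,:2]-q,axis=1)-.009
        r=least_squares(f,[.586,-.157],loss="soft_l1",f_scale=.002); print("   peg",len(P),r.x.round(4))
delta([.5865,-.157,.30])
E
```

```text
scene 0 post 186 [ 0.666  -0.0105  0.187 ] [ 0.6467 -0.0343  0.142 ] [0.6814 0.0111 0.2059]
   top 140 [ 0.6645 -0.0101  0.1966] [ 0.6467 -0.0343  0.182 ] [0.6814 0.0111 0.2059]
   peg 45 [ 0.5868 -0.1557]
scene 5 post 190 [ 0.6653 -0.011   0.1872] [ 0.6377 -0.0372  0.1413] [0.6805 0.0101 0.2038]
   top 144 [ 0.6637 -0.0109  0.1964] [ 0.6377 -0.0372  0.1821] [0.6805 0.0101 0.2038]
   peg 40 [ 0.587  -0.1558]
top 0 post 100 [ 0.6598 -0.0096  0.1937] [ 0.6438 -0.0329  0.142 ] [0.6771 0.0075 0.2067]
   top 97 [ 0.6601 -0.0098  0.1953] [ 0.6438 -0.0329  0.1809] [0.6771 0.0075 0.2067]
   peg 18 [ 0.5867 -0.1588]
top 5 post 100 [ 0.6598 -0.0096  0.1937] [ 0.6439 -0.0327  0.1432] [0.6771 0.0075 0.2062]
   top 97 [ 0.6601 -0.0098  0.1953] [ 0.6439 -0.0327  0.1819] [0.6771 0.0075 0.2062]
tcp [ 0.5157 -0.0637  0.3086] tool delta [-0.0346  0.0087  0.1119] len 0.117 t 11.05 q [-0.17 -0.07  1.83  0.    1.38  1.05] F [-0.2 -0.2  0.3] w 0.899
R [[-0.94, 0.002, 0.342], [-0.342, 0.0, -0.94], [-0.002, -1.0, 0.0]]
```

```bash
python3 -m handwheel '[[-0.0115,0.002,0.0375,0,0,0,0.5],[-0.0115,0.002,0.0375,0,0,0,0.5],[-0.0115,0.002,0.0375,0,0,0,0.5],[0,0,0,0,-0.15,0,0.5],[0,0,0,0,-0.15,0,0.5],[0,0,0,0,-0.15,0,0.5],[0,0,0,0,-0.15,0,0.5],[0,0,0,0,-0.157,0,0.5]]';  python3 -m handwheel '[[0,0,0,0,0,0,0.5]]'; python3 - <<'E'
from h import *; delta([.5865,-.157,.21])
E
```

```text
time: 12.05
tool_pos: [0.5876, -0.1554, 0.3015]
tcp_rot: [-0.958, 1.536, -1.536]
wrist_force: [-0.6, 0.7, -0.1]
width: 0.501
time: 12.18
tool_pos: [0.5875, -0.1557, 0.3015]
tcp_rot: [-0.953, 1.541, -1.541]
wrist_force: [-0.5, -0.1, -0.2]
width: 0.5
tcp [ 0.5875 -0.1557  0.3015] tool delta [ 0.0017  0.0915 -0.0003] len 0.092 t 12.18 q [-0.3   0.1   1.67  0.    1.37  0.16] F [-0.5 -0.1 -0.2] w 0.5
R [[-0.446, 0.0, 0.895], [-0.895, 0.0, -0.446], [-0.0, -1.0, 0.0]]
```

```bash
python3 -m handwheel '[[0.0017,0.03,0,0,0,0,0.5],[0,0.03,0,0,0,0,0.5],[0,0.02,0,0,0,0,0.5],[0,0.012,0,0,0,0,0.5],[0,0,0,0,0,0,0.5]]'; python3 - <<'E'
from h import *; delta([.5865,-.157,.21])
from workcell import optics
c=optics.read_camera("scene"); np.savez("scene6.npz",**c)
cv2.imwrite("pics/scene6.png",cv2.resize(c["image"][150:270,150:310,::-1],None,fx=5,fy=5,interpolation=cv2.INTER_CUBIC))
E
```

```text
time: 12.8
tool_pos: [0.5855, -0.1583, 0.2085]
tcp_rot: [-0.954, 1.543, -1.541]
wrist_force: [-0.1, 0.4, 0.1]
width: 0.499
tcp [ 0.5855 -0.1583  0.2085] tool delta [-0.0016 -0.0015  0.0003] len 0.002 t 12.8 q [-0.31  0.15  1.78  0.    1.21  0.16] F [-0.1  0.4  0.1] w 0.499
R [[-0.447, -0.001, 0.895], [-0.895, 0.001, -0.447], [0.0, -1.0, -0.002]]
```

View pics/scene6.png

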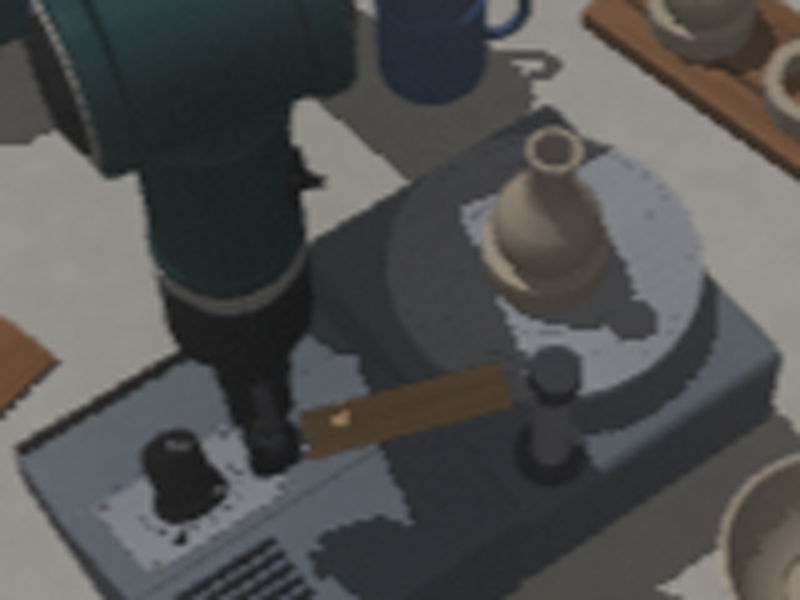

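```bash
python3 -m handwheel '[[0,0,0,0,0,0,0.3],[0,0,0,0,0,0,0.3],[-0.0002,0,-0.0085,0,0.05,0,0.3],[-0.0008,0,-0.017,0,0.1,0,0.3],[-0.0008,0,-0.017,0,0.1,0,0.3],[-0.0008,0,-0.017,0,0.1,0,0.3],[-0.0008,0,-0.017,0,0.1,0,0.3]]'; python3 - <<'E'
from h import *; delta([.493,.012,.21])
E
```

```text
time: 13.72
tool_pos: [0.5272, -0.1107, 0.2102]
tcp_rot: [-0.624, 1.843, -1.846]
wrist_force: [2.1, -0.8, 0.2]
width: 0.297
tcp [ 0.5272 -0.1107  0.2102] tool delta [-4.750e-02  1.000e-04 -1.181e-01] len 0.127 t 13.72 q [-0.25  0.02  1.92 -0.    1.2   0.66] F [ 2.1 -0.8  0.2] w 0.297
R [[-0.794, 0.002, 0.608], [-0.608, -0.001, -0.794], [-0.001, -1.0, 0.002]]
```

```bash
python3 -m handwheel '[[-0.0008,0,-0.017,0,0.1,0,0.3],[-0.0008,0,-0.017,0,0.1,0,0.3],[-0.0008,0,-0.017,0,0.1,0,0.3],[-0.0008,0,-0.017,0,0.1,0,0.3],[-0.0008,0,-0.017,0,0.1,0,0.3],[-0.0008,0,-0.017,0,0.1,0,0.3],[-0.0004,0,-0.0085,0,0.05,0,0.3]]'; python3 - <<'E'
from h import *; delta([.493,.012,.21])
from workcell import optics
for n,(a,b,c_,d) in (("scene",(150,270,150,310)),):
    c=optics.read_camera(n); np.savez(n+"7.npz",**c)
    cv2.imwrite(f"pics/{n}7.png",cv2.resize(c["image"][a:b,c_:d,::-1],None,fx=5,fy=5,interpolation=cv2.INTER_CUBIC))
E
```

```text
time: 14.6
tool_pos: [0.4915, -0.0075, 0.2102]
tcp_rot: [-0.005, 2.217, -2.218]
wrist_force: [-0.4, -1.5, 0.3]
width: 0.297
tcp [ 0.4915 -0.0075  0.2102] tool delta [-0.0017  0.0001 -0.0195] len 0.02 t 14.6 q [-0.07 -0.07  2.01 -0.    1.2   1.5 ] F [-0.4 -1.5  0.3] w 0.297
R [[-1.0, 0.001, 0.006], [-0.006, -0.0, -1.0], [-0.001, -1.0, 0.0]]
```

View pics/scene7.png

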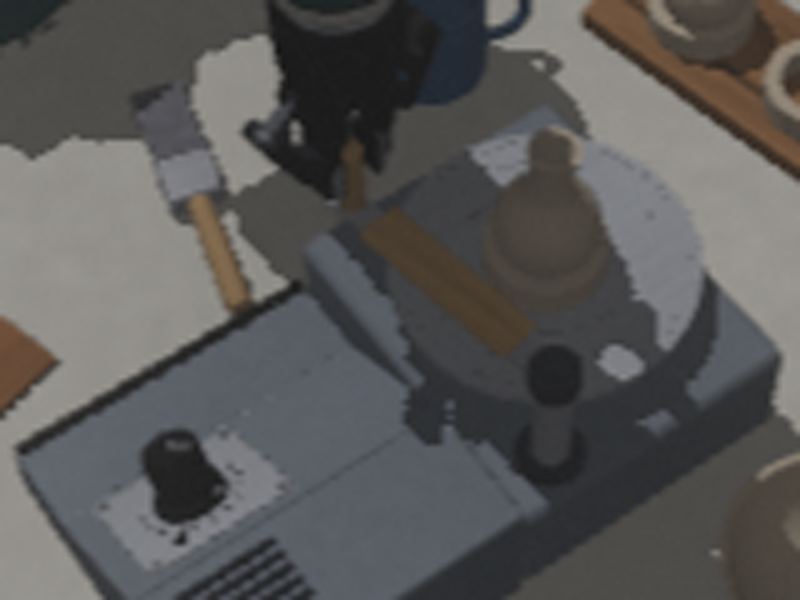

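```bash
python3 -m handwheel '[[-0.0004,0,-0.0085,0,0.05,0,0.3],[-0.0004,0,-0.0085,0,0.05,0,0.3],[0,0,-0.003,0,0.02,0,0.3],[0,0,0,0,0,0,0.3]]';python3 -m handwheel '[[0,0,-0.003,0,0,0,0.3],[0,0,0,0,0,0,0.3]]'; python3 - <<'E'
from h import *; delta([.493,.012,.21])
E
```

```text
time: 15.15
tool_pos: [0.4929, 0.012, 0.2096]
tcp_rot: [-0.121, -2.165, 2.164]
wrist_force: [0.6, -1.1, -0.4]
width: 0.3
time: 15.4
tool_pos: [0.4931, 0.015, 0.2093]
tcp_rot: [-0.121, -2.164, 2.164]
wrist_force: [0.2, 0.2, -0.1]
width: 0.298
tcp [0.4931 0.015  0.2093] tool delta [-0.0003 -0.0007  0.003 ] len 0.003 t 15.4 q [-0.02 -0.07  2.01  0.    1.2   1.66] F [ 0.2  0.2 -0.1] w 0.298
R [[-0.994, 0.0, -0.112], [0.112, 0.0, -0.994], [-0.0, -1.0, -0.0]]
```

```bash
python3 -m handwheel '[[0,0,-0.002,0,0,0,0.3],[0,0,0,0,0,0,0.3]]';python3 -m handwheel '[[0,0,-0.002,0,0,0,0.3],[0,0,0,0,0,0,0.3]]'; python3 - <<'E'
from h import *; delta([.493,.012,.21])
from workcell import optics
for n,(a,b,c_,d) in (("scene",(150,270,150,310)),):
    c=optics.read_camera(n); np.savez(n+"8.npz",**c)
    cv2.imwrite(f"pics/{n}8.png",cv2.resize(c["image"][a:b,c_:d,::-1],None,fx=5,fy=5,interpolation=cv2.INTER_CUBIC))
    W=cloud(c); img=c["image"].astype(int); x,y,z=W[...,0],W[...,1],W[...,2]
    m=(z>.19)&(z<.21)&(img[...,0]>img[...,2]+12)&(abs(x-.58)<.1)&(y<.055)&(y>-.05)
    print(m.sum(),cv2.minAreaRect(W[m][:,:2].astype(np.float32)))
E
```

```text
time: 15.65
tool_pos: [0.4932, 0.0171, 0.2092]
tcp_rot: [-0.121, -2.164, 2.164]
wrist_force: [0.3, 0.0, -0.5]
width: 0.295
time: 15.9
tool_pos: [0.4935, 0.0192, 0.2092]
tcp_rot: [-0.121, -2.164, 2.164]
wrist_force: [-0.6, 0.4, 0.4]
width: 0.298
tcp [0.4935 0.0192 0.2092] tool delta [-0.0004 -0.0008  0.0072] len 0.007 t 15.9 q [-0.01 -0.07  2.01  0.    1.2   1.67] F [-0.6  0.4  0.4] w 0.298
R [[-0.994, -0.0, -0.112], [0.112, 0.0, -0.994], [0.0, -1.0, -0.0]]
361 ((0.5693976283073425, 0.024242497980594635), (0.06373443454504013, 0.14234498143196106), 81.87520599365234)
```

View pics/scene8.png

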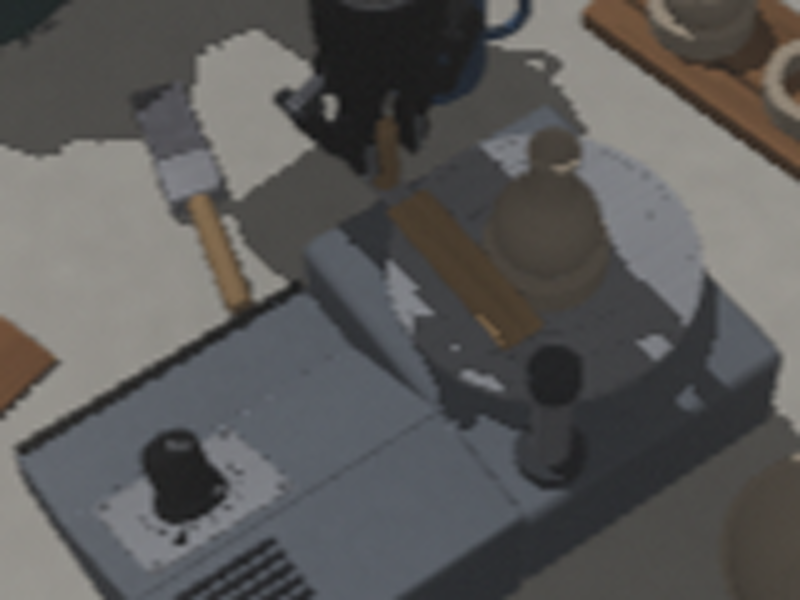

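```bash
python3 -m handwheel '[[0,0,-0.003,0,0,0,0.3],[0,0,0,0,0,0,0.3]]';python3 -m handwheel '[[0,0,-0.003,0,0,0,0.3],[0,0,0,0,0,0,0.3]]';python3 - <<'E'
from h import *; delta([.493,.012,.21])
E
```

```text
time: 16.2
tool_pos: [0.4936, 0.0201, 0.2092]
tcp_rot: [-0.12, -2.159, 2.168]
wrist_force: [0.1, -8.2, 1.0]
width: 0.299
time: 16.45
tool_pos: [0.4935, 0.0202, 0.2091]
tcp_rot: [-0.12, -2.153, 2.174]
wrist_force: [-2.5, -18.0, 0.7]
width: 0.299
tcp [0.4935 0.0202 0.2091] tool delta [-0.0004 -0.0008  0.0082] len 0.008 t 16.45 q [-0.   -0.07  2.01 -0.01  1.2   1.68] F [ -2.5 -18.    0.7] w 0.299
R [[-0.994, -0.002, -0.111], [0.111, -0.01, -0.994], [0.001, -1.0, 0.01]]
```

```bash
python3 -m handwheel '[[0,0,0.0085,0,0,0,0.5],[0,0,0,0,0,0,0.5],[0,0,0,0,0,0,0.5],[0,-0.02,0,0,0,0,0.5],[0,-0.035,0,0,0,0,0.5],[0,-0.04,0,0,0,0,0.5],[0,-0.02,0,0,0,0,0.5],[0,0,0,0,0,0,0.5]]';python3 - <<'E'
from h import *; delta([.493,.012,.21])
from workcell import optics
for n,(a,b,c_,d) in (("scene",(150,270,150,310)),("top",(130,240,210,360))):
    c=optics.read_camera(n); np.savez(n+"9.npz",**c)
    cv2.imwrite(f"pics/{n}9.png",cv2.resize(c["image"][a:b,c_:d,::-1],None,fx=5,fy=5,interpolation=cv2.INTER_CUBIC))
    W=cloud(c); img=c["image"].astype(int); x,y,z=W[...,0],W[...,1],W[...,2]
    P=W[(np.hypot(x-.493,y-.015)<.025)&(z>.213)&(z<.245)&(img[...,0]>img[...,2]+10)]
    if len(P): print("peg",len(P),P.mean(0).round(4))
    m=(abs(x-.574)<.05)&(abs(y-.077)<.05)&(z>.16)&(z<.26)&(img[...,0]>img[...,2]+5)&(y>.045)
    k=m&(z>.232); print("rim",k.sum(),W[k].min(0).round(4),W[k].max(0).round(4)) if m.any() else 0
E
```

```text
time: 17.45
tool_pos: [0.4941, 0.0168, 0.3258]
tcp_rot: [-0.125, -2.166, 2.165]
wrist_force: [-0.2, -0.8, -1.1]
width: 0.502
tcp [0.4941 0.0168 0.3258] tool delta [0.001  0.1158 0.005 ] len 0.116 t 17.45 q [-0.02 -0.13  1.85  0.    1.42  1.67] F [-0.2 -0.8 -1.1] w 0.502
R [[-0.994, 0.003, -0.112], [0.112, 0.0, -0.994], [-0.003, -1.0, -0.001]]
peg 40 [0.4996 0.0136 0.2314]
rim 62 [0.5622 0.0635 0.2325] [0.5926 0.0941 0.2492]
rim 22 [0.5638 0.0714 0.233 ] [0.5901 0.091  0.2499]
```

View pics/scene9.png

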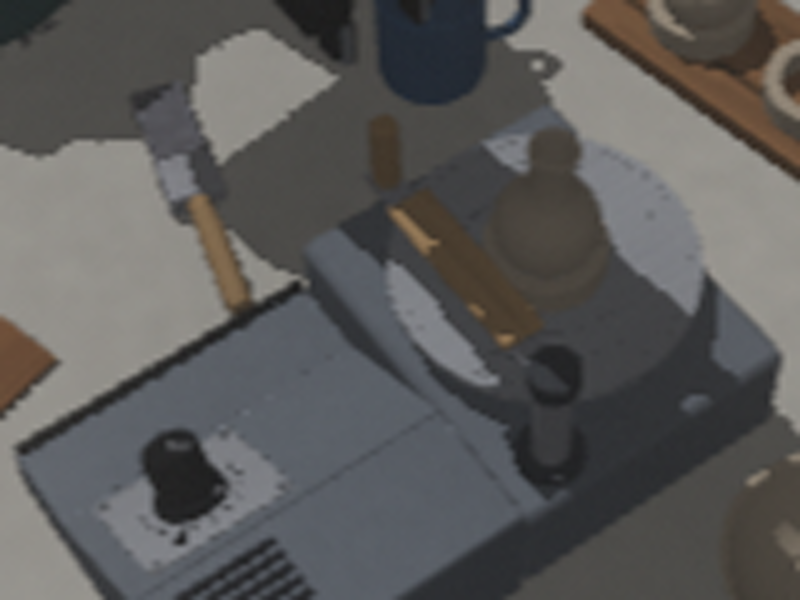

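View pics/top9.png

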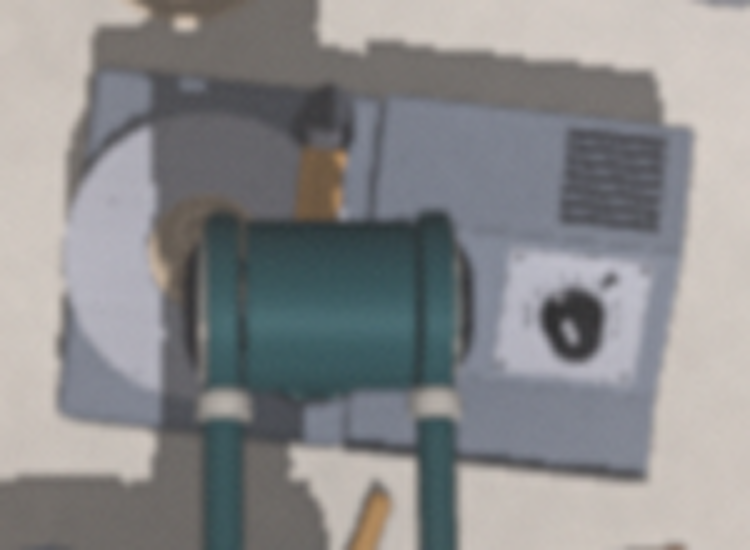

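```bash
python3 - <<'E'
from h import *
from scipy.optimize import least_squares
psi=-.133; xm=np.array([np.cos(psi),np.sin(psi),0]); ym=np.array([-np.sin(psi),np.cos(psi),0]); 
n=-.5*xm+.866*np.array([0,0,1]); up=.866*xm+.5*np.array([0,0,1])  # up slope
res=[]
for nm in("scene","top"):
    c=load(nm+"9.npz"); W=cloud(c); img=c["image"].astype(int)
    mx=img.max(-1); C0=np.array([.53,-.18,.09]); d=W-C0; a=d@up; b=d@ym; h0=W@n
    plate=(abs(a)<.05)&(abs(b)<.05)&(mx>120); off=np.median(h0[plate]); 
    # plane fit w/o fixed normal
    P=W[plate]; ct=P.mean(0); nn=np.linalg.svd(P-ct)[2][2]; nn*=np.sign(nn[2])
    print(nm,"plate",plate.sum(),"off",off.round(4),"std",h0[plate].std().round(4),"fit n",nn.round(3),"n",n.round(3))
    h=h0-off
    k=(abs(a)<.06)&(abs(b)<.06)&(h>.012)&(h<.055)&(mx<110)
    K=W[k]; A=K@up; B=K@ym
    hh=h[k]; print(" knob",k.sum(),"hmax",np.sort(hh)[-8:].round(4))
    s=(hh>.012)&(hh<.036)
    f=lambda q:np.hypot(A[s]-q[0],B[s]-q[1])-.0175
    r=least_squares(f,[A.mean(),B.mean()],loss="soft_l1",f_scale=.002)
    top=hh>.039
    print(" cyl",s.sum(),r.x.round(4),"res",np.abs(f(r.x)).mean().round(4)," top centre",top.sum(),A[top].mean().round(4),B[top].mean().round(4))
    p=up*r.x[0]+ym*r.x[1]+n*off; print(" face point world",p.round(4)," grip",(p+.028*n).round(4))
E
```

```text
scene plate 295 off -0.2035 std 0.0015 fit n [-0.495  0.079  0.865] n [-0.496  0.066  0.866]
 knob 168 hmax [0.0423 0.0424 0.0424 0.0424 0.0428 0.0429 0.0435 0.0438]
 cyl 89 [ 0.5159 -0.1066] res 0.0016  top centre 59 0.5174 -0.1087
 face point world [ 0.5295 -0.1784  0.0817]  grip [ 0.5156 -0.1766  0.106 ]
top plate 603 off -0.2062 std 0.008 fit n [-0.466  0.065  0.883] n [-0.496  0.066  0.866]
 knob 90 hmax [0.0442 0.0442 0.0443 0.0457 0.0462 0.0474 0.0485 0.0497]
 cyl 39 [ 0.5137 -0.1086] res 0.0024  top centre 39 0.5168 -0.1078
 face point world [ 0.5287 -0.1803  0.0783]  grip [ 0.5148 -0.1784  0.1026]
```

```bash
cat >> h.py <<'E'
psi=-.133; xm=np.array([np.cos(psi),np.sin(psi),0]); ym=np.array([-np.sin(psi),np.cos(psi),0]); ez=np.array([0,0,1.])
kn=-.5*xm+.866025*ez; up=.866025*xm+.5*ez; KA,KB,KO=.516,-.1077,-.204
def rayplane(c,uv,off):
    p=cv2.undistortPoints(np.asarray(uv,float).reshape(-1,1,2),c["mtx"],c["dist"]).reshape(-1,2)
    T=c["world_from_camera"]; d=np.c_[p,np.ones(len(p))]@T[:3,:3].T; o=T[:3,3]
    return o+d*((off-o@kn)/(d@kn))[:,None]
def rectify(c,off,half=.05,N=500):
    s=np.linspace(-half,half,N); B,A=np.meshgrid(-s,-s)  # cols: right=-ym ; rows: top=+up
    X=(KA+A)[...,None]*up+(KB+B)[...,None]*ym+kn*off
    uv=proj(c,X.reshape(-1,3)).reshape(N,N,2).astype(np.float32)
    return cv2.remap(c["image"],uv[...,0],uv[...,1],cv2.INTER_CUBIC)
E
python3 - <<'E'
from h import *
out=[]
for nm in("scene","top"):
    c=load(nm+"9.npz")
    out.append(np.hstack([cv2.resize(rectify(c,KO+h),(300,300)) for h in(0,.005,.042)]))
o=np.vstack(out)
for i in range(2):
    for j in range(3): cv2.drawMarker(o,(150+300*j,150+300*i),(255,0,0),0,8)
cv2.imwrite("pics/rect9.png",np.clip(o[:,:,::-1].astype(float)*1.4,0,255).astype(np.uint8)[:600,:800])
E
```

```text
(no output)
```

View pics/rect9.png

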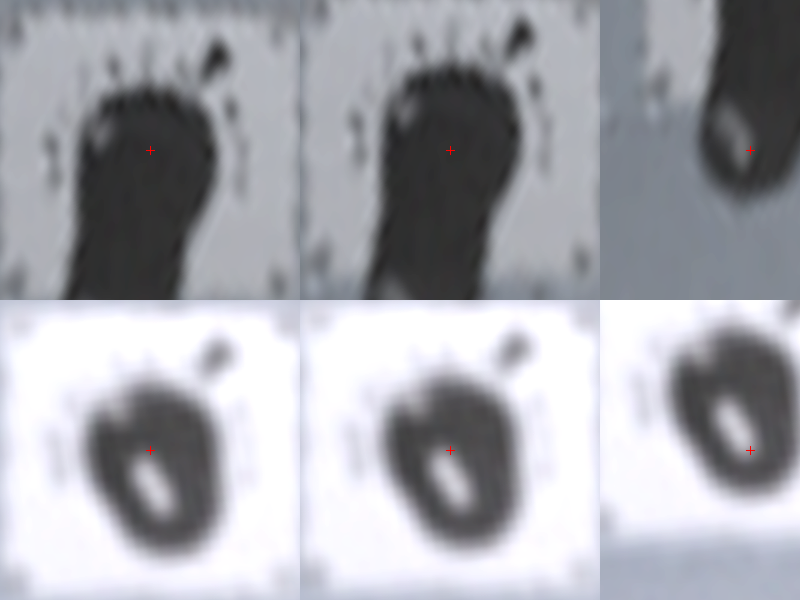

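```bash
sed -i 's/KA,KB,KO=.516,-.1077,-.204/KA,KB,KO=.5167,-.1087,-.204/' h.py; cat > ptr.py <<'E'
from h import *
def ptr(c,nm,pull=0):
    for h,rmax,rmin,lab in((.041,.016,0,"top"),(.007,.0235,.0175,"skirt"),(0,.045,.03,"mark")):
        I=rectify(c,KO+h+(pull if h else 0),.05,800).astype(float).mean(-1)
        s=np.linspace(-.05,.05,800); Xr,Yu=np.meshgrid(s,-s); r=np.hypot(Xr,Yu)
        m=(r<rmax)&(r>=rmin)
        if lab=="mark":
            th=np.arctan2(Xr,Yu); m&=(abs(th-.6)<.35); dk=m&(I<np.percentile(I[m],50)*.65); w=dk.astype(float)
        else:
            if lab=="skirt": th=np.arctan2(Xr,Yu); m&=abs(th)<1.3 
            base=np.percentile(I[m],40); w=np.clip(I-base-.45*(np.percentile(I[m],99)-base),0,None)*m
        if w.sum()==0: print(lab,"none"); continue
        x=(w*Xr).sum()/w.sum(); y=(w*Yu).sum()/w.sum()
        C=np.cov(np.stack([Xr[w>0],Yu[w>0]]),aweights=w[w>0]); ev,V=np.linalg.eigh(C); v=V[:,1]*np.sign(V[1,1])
        print(nm,lab,"cen right,up mm",(x*1e3).round(1),(y*1e3).round(1),"ang",np.arctan2(x,y).round(3),"axis ang",np.arctan2(v[0],v[1]).round(3),"elong",np.sqrt(ev[1]/ev[0]).round(1))
E
python3 - <<'E'
from ptr import *
for nm in("scene","top"): ptr(load(nm+"9.npz"),nm)
E
```

```text
scene top cen right,up mm -5.2 1.8 ang -1.241 axis ang -0.568 elong 2.2
scene skirt cen right,up mm -15.1 14.8 ang -0.797 axis ang 0.949 elong 1.4
scene mark cen right,up mm 20.9 29.3 ang 0.62 axis ang 0.481 elong 1.6
top top cen right,up mm -4.1 4.4 ang -0.76 axis ang -0.667 elong 2.3
top skirt cen right,up mm 3.2 15.5 ang 0.206 axis ang -1.376 elong 4.6
top mark cen right,up mm 21.2 30.3 ang 0.612 axis ang 0.601 elong 1.5
```

```bash
cat >> h.py <<'E'
def kpt(h): return KA*up+KB*ym+(KO+h)*kn
E
python3 - <<'E'
from h import *
print("face",kpt(0).round(4),"tcp grasp",kpt(.0095).round(4),"standoff",kpt(.13).round(4))
R=delta(kpt(.13))
# desired R: y=-kn, z=-ym, x=-up then pre-turn -1.0 about y
Rd=np.stack([-up,-kn,-ym],1)
print(cv2.Rodrigues(R.T@Rd)[0].ravel().round(4))
E
```

```text
face [ 0.5302 -0.1806  0.0817] tcp grasp [ 0.5255 -0.18    0.0899] standoff [ 0.4658 -0.172   0.1943]
tcp [0.4926 0.0167 0.3228] tool delta [0.0053 0.1286 0.1905] len 0.23 t 17.55 q [-0.02 -0.13  1.86  0.    1.42  1.67] F [-0.9 -0.1 -0.7] w 0.497
R [[-0.994, -0.002, -0.112], [0.112, 0.0, -0.994], [0.002, -1.0, 0.0]]
[0.0054 0.0205 0.5255]
```

```bash
python3 -m handwheel '[[0.001,0,0.04,0,0,0,0.9],[0.001,0,0.05,0,0,0,0.9],[0.001,0,0.05,0,0,0,0.9],[0.001,0.02,0.05,0,0,0,0.9],[0,0.02,0,0,0.02,0.131,0.9],[0,0,0,0,0,0.131,0.9],[0,0,0,0,0,0.131,0.9],[0,0,0,0,0,0.131,0.9]]'; python3 - <<'E'
from h import *
R=delta(kpt(.13)); Rd=np.stack([-up,-kn,-ym],1); print(cv2.Rodrigues(R.T@Rd)[0].ravel().round(4))
E
```

```text
time: 18.55
tool_pos: [0.467, -0.1714, 0.2817]
tcp_rot: [0.661, 1.938, -2.004]
wrist_force: [-0.3, 0.3, -0.3]
width: 0.897
tcp [ 0.467  -0.1714  0.2817] tool delta [0.0447 0.0751 0.001 ] len 0.087 t 18.55 q [-0.54 -0.45  2.25  0.27  0.87  1.04] F [-0.3  0.3 -0.3] w 0.897
R [[-0.858, 0.497, -0.132], [0.116, -0.064, -0.991], [-0.501, -0.865, -0.002]]
[ 0.0022 -0.0008 -0.0012]
```

```bash
python3 -m handwheel '[[0.0224,0.0376,0.0005,0,0,0,0.9],[0.0224,0.0376,0.0005,0,0,0,0.9],[0,0,0,0,-0.16,0,0.9],[0,0,0,0,-0.16,0,0.9],[0,0,0,0,-0.16,0,0.9],[0,0,0,0,-0.16,0,0.9],[0,0,0,0,-0.16,0,0.9],[0,0,0,0,0,0,0.9]]'; python3 - <<'E'
from h import *
R=delta(kpt(.0095)); Rd=np.stack([-up,-kn,-ym],1); print(cv2.Rodrigues(R.T@Rd)[0].ravel().round(4))
from workcell import optics
for n,(a,b,c_,d) in (("scene",(180,300,130,290)),("top",(130,240,230,380))):
    c=optics.read_camera(n); np.savez(n+"10.npz",**c)
    cv2.imwrite(f"pics/{n}10.png",cv2.resize(c["image"][a:b,c_:d,::-1],None,fx=5,fy=5,interpolation=cv2.INTER_CUBIC))
E
```

```text
time: 19.55
tool_pos: [0.4653, -0.1718, 0.1943]
tcp_rot: [-0.153, 1.439, -1.85]
wrist_force: [-0.5, 0.2, -0.4]
width: 0.902
tcp [ 0.4653 -0.1718  0.1943] tool delta [-0.0002  0.1207  0.0009] len 0.121 t 19.55 q [-0.55 -0.37  2.37  0.32  0.69  0.16] F [-0.5  0.2 -0.4] w 0.902
R [[-0.695, 0.493, 0.524], [-0.629, -0.063, -0.775], [-0.349, -0.868, 0.354]]
[0.0039 0.7976 0.0019]
```

View pics/scene10.png

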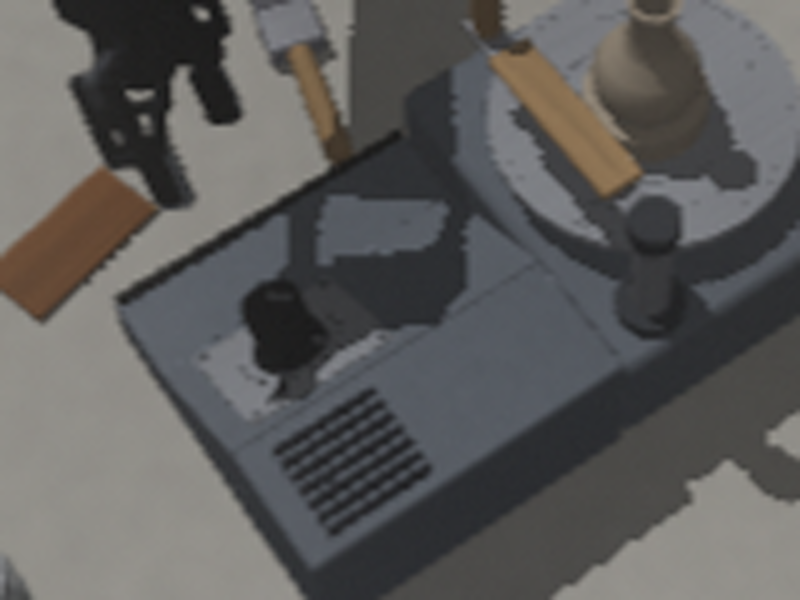

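View pics/top10.png

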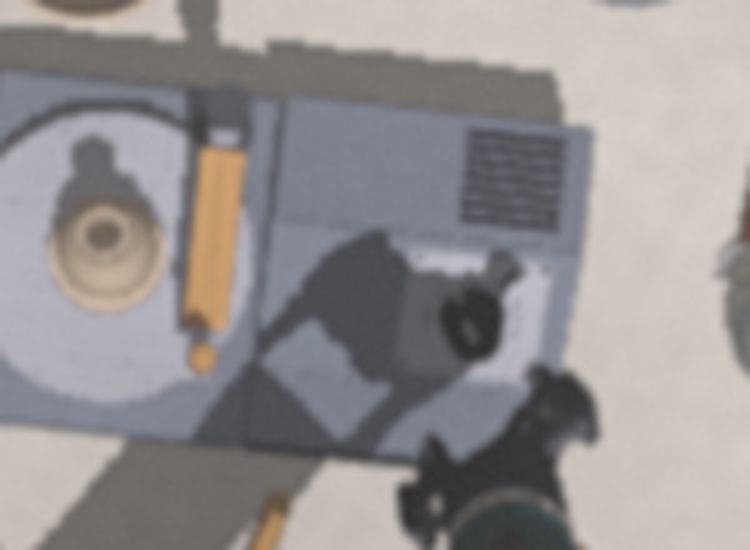

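```bash
python3 -m handwheel '[[0,0.03,0,0,0,0,0.9],[0,0.03,0.0009,0,0,0,0.9],[0,0.03,0,0,0,0,0.9],[0,0.02,0,0,0,0,0.9],[0,0.01,0,0,0,0,0.9],[0,0,0,0,0,0,0.9]]'; python3 - <<'E'
from h import *
R=delta(kpt(.0095)); Rd=np.stack([-up,-kn,-ym],1); print(cv2.Rodrigues(R.T@Rd)[0].ravel().round(4))
from workcell import optics
for n,(a,b,c_,d) in (("scene",(200,290,140,260)),("top",(150,240,260,380))):
    c=optics.read_camera(n); np.savez(n+"11.npz",**c)
    cv2.imwrite(f"pics/{n}11.png",cv2.resize(c["image"][a:b,c_:d,::-1],None,fx=6,fy=6,interpolation=cv2.INTER_CUBIC))
E
```

```text
time: 20.4
tool_pos: [0.5263, -0.1807, 0.0923]
tcp_rot: [-0.153, 1.436, -1.85]
wrist_force: [0.2, 0.1, -0.3]
width: 0.9
tcp [ 0.5263 -0.1807  0.0923] tool delta [ 0.0009  0.0016 -0.0018] len 0.003 t 20.4 q [-0.48 -0.08  2.36  0.45  0.41  0.04] F [ 0.2  0.1 -0.3] w 0.9
R [[-0.693, 0.495, 0.524], [-0.63, -0.064, -0.774], [-0.349, -0.867, 0.356]]
[2.700e-03 7.989e-01 4.000e-04]
```

View pics/scene11.png

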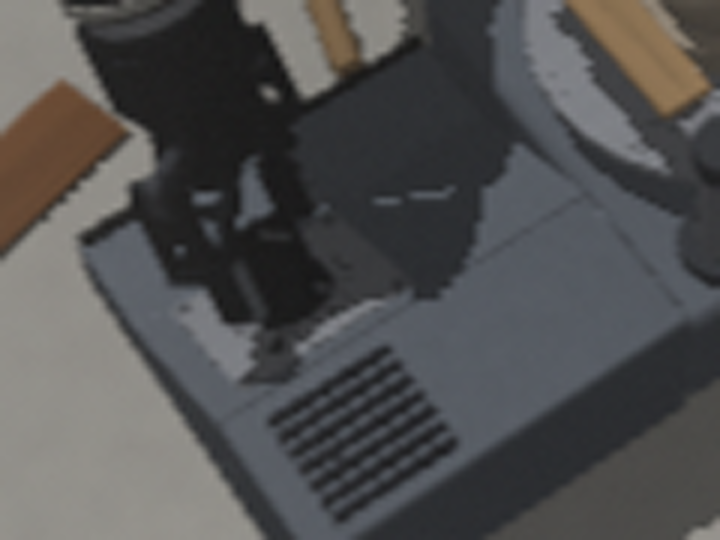

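View pics/top11.png

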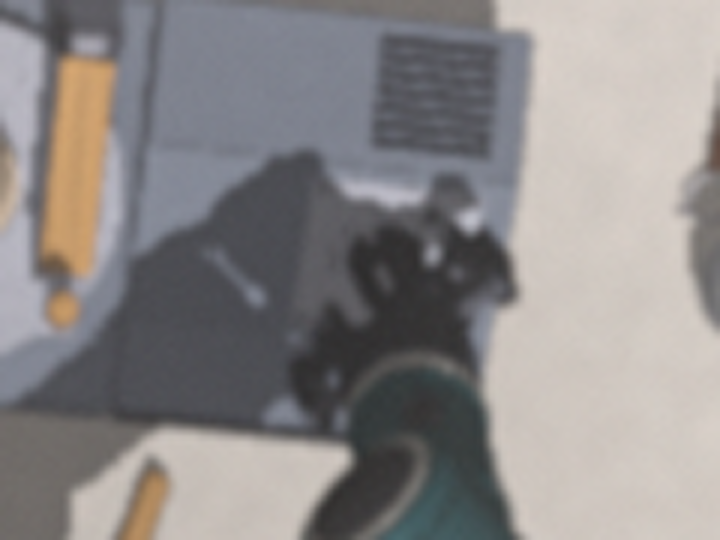

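```bash
python3 -m handwheel '[[0.0009,0.001,-0.0012,0,0,0,0.7],[0,0,0,0,0,0,0.5],[0,0,0,0,0,0,0.35],[0,0,0,0,0,0,0.3],[0,0,0,0,0,0,0.3],[0,0,0,0,0,0,0.3]]' 40; python3 - <<'E'
from h import *
R=delta(kpt(.0095)); Rd=np.stack([-up,-kn,-ym],1); print(cv2.Rodrigues(R.T@Rd)[0].ravel().round(4))
E
```

```text
time: 21.25
tool_pos: [0.5245, -0.179, 0.0911]
tcp_rot: [-0.154, 1.438, -1.847]
wrist_force: [-7.8, 5.6, 7.8]
width: 0.413
tcp [ 0.5245 -0.179   0.0911] tool delta [0.0004 0.0015 0.0009] len 0.002 t 21.25 q [-0.48 -0.09  2.36  0.46  0.41  0.04] F [-7.8  5.6  7.8] w 0.413
R [[-0.692, 0.494, 0.526], [-0.631, -0.061, -0.773], [-0.35, -0.867, 0.354]]
[5.4e-03 8.0e-01 5.0e-04]
```

```bash
python3 -m handwheel '[[0,0,0.0005,0,0.15,0,0.3],[0,0,0,0,0.15,0,0.3],[0,0,0,0,0.15,0,0.3],[0,0,0,0,0.15,0,0.3],[0,0,0,0,0.15,0,0.3],[0,0,0,0,0.15,0,0.3],[0,0,0,0,0.15,0,0.3],[0,0,0,0,0.15,0,0.3]]'; python3 -m handwheel '[[0,0,0,0,0,0,0.3],[0,0,0,0,0,0,0.3]]';  python3 - <<'E'
from h import *
R=delta(kpt(.0095)); Rd=np.stack([-up,-kn,-ym],1); print(cv2.Rodrigues(R.T@Rd)[0].ravel().round(4))
from workcell import optics
for n,(a,b,c_,d) in (("scene",(200,290,140,260)),("top",(150,240,260,380))):
    c=optics.read_camera(n); np.savez(n+"12.npz",**c)
    cv2.imwrite(f"pics/{n}12.png",cv2.resize(c["image"][a:b,c_:d,::-1],None,fx=6,fy=6,interpolation=cv2.INTER_CUBIC))
E
```

```text
time: 22.25
tool_pos: [0.5246, -0.1801, 0.0912]
tcp_rot: [-1.135, -2.15, 1.988]
wrist_force: [-9.9, 1.7, 7.6]
width: 0.408
time: 22.5
tool_pos: [0.5246, -0.1801, 0.0912]
tcp_rot: [1.13, 2.149, -1.99]
wrist_force: [-10.7, 2.2, 7.7]
width: 0.404
tcp [ 0.5246 -0.1801  0.0912] tool delta [-0.      0.0015 -0.0003] len 0.002 t 22.5 q [-0.49 -0.08  2.36  0.46  0.41  1.24] F [-10.7   2.2   7.7] w 0.404
R [[-0.741, 0.494, -0.455], [0.492, -0.063, -0.868], [-0.458, -0.867, -0.196]]
[ 0.0028 -0.3998  0.0029]
```

View pics/scene12.png

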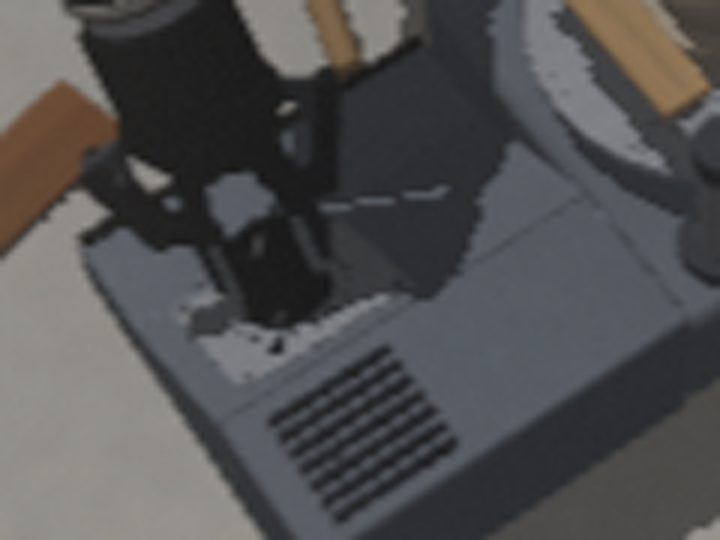

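View pics/top12.png

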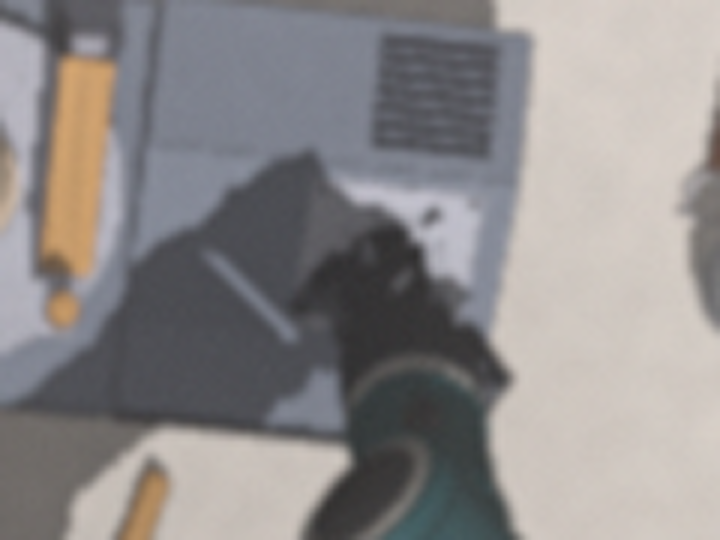

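```bash
python3 - <<'E'
from ptr import *
o=[]
for nm in("scene","top"):
    for i in (9,12):
        c=load(f"{nm}{i}.npz")
        r=np.hstack([cv2.resize(rectify(c,KO+h),(260,260)) for h in(0,.006,.041)])
        o.append(r)
o=np.vstack([o[1],o[3]])
for i in range(2):
    for j in range(3): cv2.drawMarker(o,(130+260*j,130+260*i),(255,0,0),0,8)
cv2.imwrite("pics/rect12.png",np.clip(o[:,:,::-1].astype(float)*1.8,0,255).astype(np.uint8))
ptr(load("top12.npz"),"top")
E
```

```text
top top cen right,up mm 4.7 6.0 ang 0.662 axis ang 0.476 elong 1.8
top skirt cen right,up mm 15.7 15.0 ang 0.807 axis ang -0.725 elong 5.8
top mark cen right,up mm 21.2 30.3 ang 0.609 axis ang 0.577 elong 1.5
```

View pics/rect12.png

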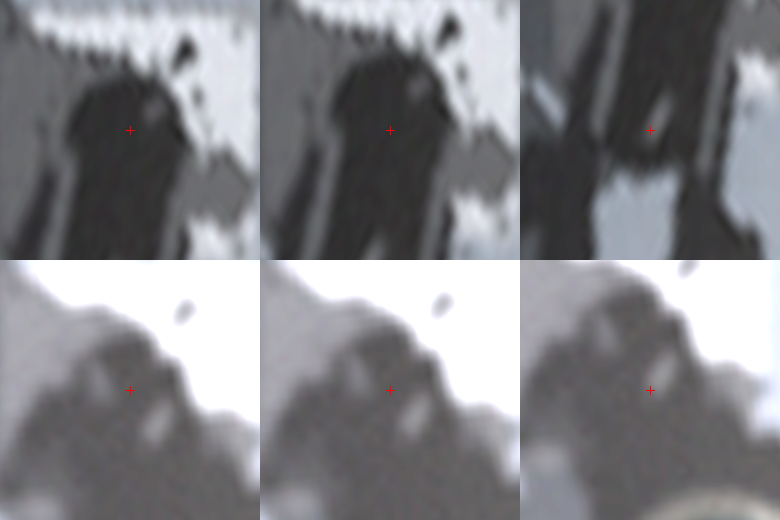

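```bash
python3 -m handwheel '[[0,0,0,0,0.065,0,0.3],[0,0,0,0,0,0,0.3],[0,0,0,0,0,0,0.3]]';  python3 - <<'E'
from ptr import *
from workcell import optics
R=delta(kpt(.0095)); Rd=np.stack([-up,-kn,-ym],1); print(cv2.Rodrigues(R.T@Rd)[0].ravel().round(4))
o=[]
for nm in("scene","top"):
    c=optics.read_camera(nm); np.savez(nm+"13.npz",**c)
    ptr(c,nm)
    o.append(np.hstack([cv2.resize(rectify(c,KO+h),(260,260)) for h in(0,.006,.041)]))
    if nm=="scene":
        for h in(.004,.006,.008):
            for i in(9,12,13):
                I=rectify(load(f"scene{i}.npz"),KO+h,.05,800).astype(float).mean(-1); s=np.linspace(-.05,.05,800); X,Y=np.meshgrid(s,-s); r=np.hypot(X,Y); th=np.arctan2(X,Y)
                a0=-.75 if i==9 else .55
                m=(r>.0165)&(r<.0235)&(abs(th-a0)<.3); b=np.percentile(I[m],30)
                w=np.clip(I-b-8,0,25)*m; print(h,i,((w*th).sum()/w.sum()).round(3),(w>0).sum())
o=np.vstack(o)
for i in range(2):
    for j in range(3): cv2.drawMarker(o,(130+260*j,130+260*i),(255,0,0),0,8)
cv2.imwrite("pics/rect13.png",np.clip(o[:,:,::-1].astype(float)*1.8,0,255).astype(np.uint8))
E
```

```text
time: 22.98
tool_pos: [0.5246, -0.1802, 0.0911]
tcp_rot: [-1.179, -2.121, 1.927]
wrist_force: [-10.1, 1.7, 7.9]
width: 0.41
tcp [ 0.5246 -0.1802  0.0911] tool delta [ 0.      0.0015 -0.0004] len 0.002 t 22.98 q [-0.49 -0.08  2.36  0.46  0.41  1.3 ] F [-10.1   1.7   7.9] w 0.41
R [[-0.71, 0.494, -0.502], [0.547, -0.063, -0.835], [-0.444, -0.867, -0.226]]
[ 0.0026 -0.4648  0.003 ]
scene top cen right,up mm 3.1 2.3 ang 0.922 axis ang 0.152 elong 2.5
scene skirt cen right,up mm 13.3 16.9 ang 0.666 axis ang -0.408 elong 1.4
scene mark cen right,up mm 20.9 29.4 ang 0.619 axis ang 0.472 elong 1.6
0.004 9 -0.918 3042
0.004 12 0.658 1819
0.004 13 0.71 2897
0.006 9 -0.849 2704
0.006 12 0.587 2008
0.006 13 0.686 3047
0.008 9 -0.735 2570
0.008 12 0.528 1770
0.008 13 0.651 2663
top top cen right,up mm 5.8 6.2 ang 0.751 axis ang 0.452 elong 1.6
top skirt cen right,up mm 17.0 13.7 ang 0.892 axis ang -0.678 elong 6.3
top mark cen right,up mm 21.2 30.3 ang 0.609 axis ang 0.618 elong 1.5
```

View pics/rect13.png

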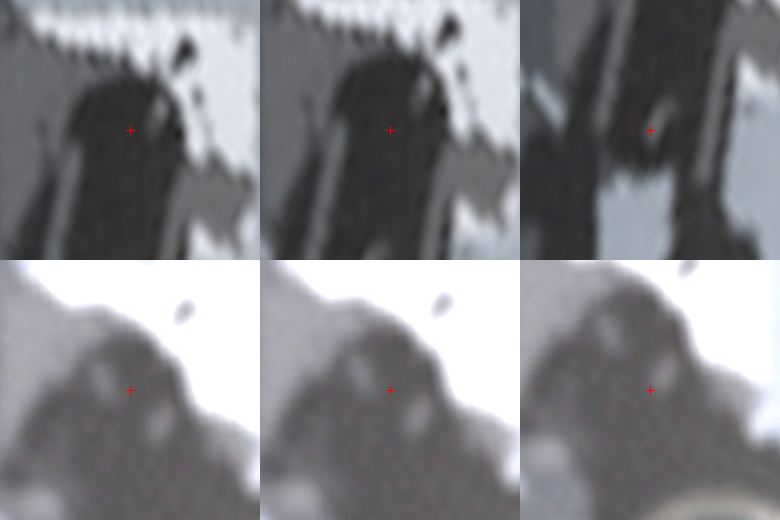

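```bash
python3 -m handwheel '[[0,0,0,0,0,0,0.3],[0,0,0,0,0,0,0.3],[0,-0.003,0,0,0,0,0.3],[0,-0.003,0,0,0,0,0.3],[0,-0.003,0,0,0,0,0.3],[0,-0.003,0,0,0,0,0.3],[0,0,0,0,0,0,0.3]]' 60;  python3 - <<'E'
from h import *
R=delta(kpt(.0095)); Rd=np.stack([-up,-kn,-ym],1); print(cv2.Rodrigues(R.T@Rd)[0].ravel().round(4))
from workcell import bot
print("F tool",(R.T@bot.read_state()["wrist_force"]).round(1))
E
```

```text
time: 23.95
tool_pos: [0.5192, -0.1795, 0.1004]
tcp_rot: [-1.18, -2.12, 1.927]
wrist_force: [8.4, 1.1, -16.5]
width: 0.401
tcp [ 0.5192 -0.1795  0.1004] tool delta [-0.0001  0.0122 -0.0004] len 0.012 t 23.95 q [-0.49 -0.11  2.37  0.44  0.43  1.32] F [  8.4   1.1 -16.5] w 0.401
R [[-0.709, 0.494, -0.503], [0.548, -0.063, -0.834], [-0.444, -0.867, -0.226]]
[ 0.0021 -0.4654  0.0029]
F tool [ 2.  18.4 -1.4]
```

```bash
python3 -m handwheel '[[0,-0.002,0,0,0,0,0.3],[0,0,0,0,0,0,0.3]]';  python3 - <<'E'
from h import *
R=delta(kpt(.0095))
from workcell import bot
print("F tool",(R.T@bot.read_state()["wrist_force"]).round(1))
E
```

```text
time: 24.2
tool_pos: [0.5187, -0.1794, 0.1006]
tcp_rot: [-1.181, -2.119, 1.927]
wrist_force: [29.3, -1.4, -39.7]
width: 0.398
tcp [ 0.5187 -0.1794  0.1006] tool delta [-0.0004  0.0126 -0.0005] len 0.013 t 24.2 q [-0.49 -0.11  2.37  0.44  0.43  1.32] F [ 29.3  -1.4 -39.7] w 0.398
R [[-0.709, 0.494, -0.504], [0.549, -0.064, -0.834], [-0.444, -0.867, -0.226]]
F tool [-3.9 49.  -4.6]
```

```bash
python3 -m handwheel '[[0,0.0027,0,0,0,0,0.3],[0,0,0,0,0,0,0.3],[0,0,0,0,0,0,0.6],[0,0,0,0,0,0,0.9],[0,0,0,0,0,0,0.9],[0,0,0,0,0,0,0.9]]';  python3 -m handwheel '[[0,-0.02,0,0,0,0,0.9],[0,-0.04,0,0,0,0,0.9],[0,-0.05,0,0,0,0,0.9],[0,-0.05,0,0,0,0,0.9],[0,-0.02,0,0,0,0,0.9],[0,0,0,0,0,0,0.9]]'; python3 - <<'E'
from h import *
R=delta(kpt(.0095))
from ptr import ptr
from workcell import optics
o=[]
for nm in("scene","top"):
    c=optics.read_camera(nm); np.savez(nm+"14.npz",**c)
    ptr(c,nm,.010)
    o.append(np.hstack([cv2.resize(rectify(c,KO+h),(260,260)) for h in(0,.017,.051)]))
    cv2.imwrite(f"pics/{nm}14.png",c["image"][:,:,::-1])
    W=cloud(c); P=W[190:290,150:390] if nm=="top" else W; 
    d=W-kpt(0); h=d@kn; m=(abs(d@up)<.016)&(abs(d@ym)<.016)&(h<.08); print("h top",np.sort(h[m])[-25::4].round(4), np.median(h[m&(h>.04)]).round(4))
o=np.vstack(o)
for i in range(2):
    for j in range(3): cv2.drawMarker(o,(130+260*j,130+260*i),(255,0,0),0,8)
cv2.imwrite("pics/rect14.png",np.clip(o[:,:,::-1].astype(float)*1.8,0,255).astype(np.uint8))
E
```

```text
time: 24.95
tool_pos: [0.5213, -0.1809, 0.1026]
tcp_rot: [-1.186, -2.12, 1.93]
wrist_force: [0.0, 0.6, 0.3]
width: 0.898
time: 25.7
tool_pos: [0.432, -0.1696, 0.2602]
tcp_rot: [-1.19, -2.119, 1.932]
wrist_force: [-0.9, -0.4, -0.3]
width: 0.905
tcp [ 0.432  -0.1696  0.2602] tool delta [5.300e-03 1.945e-01 1.000e-04] len 0.195 t 25.7 q [-0.6  -0.52  2.33  0.3   0.87  1.43] F [-0.9 -0.4 -0.3] w 0.905
R [[-0.705, 0.5, -0.502], [0.546, -0.068, -0.835], [-0.452, -0.863, -0.225]]
scene top cen right,up mm 6.4 7.0 ang 0.741 axis ang 0.561 elong 1.5
scene skirt cen right,up mm 12.0 16.1 ang 0.643 axis ang -0.072 elong 1.3
scene mark cen right,up mm 20.9 29.3 ang 0.62 axis ang 0.477 elong 1.6
h top [0.052  0.0521 0.0525 0.0527 0.0531 0.0538 0.0548] 0.0508
top top cen right,up mm 6.9 7.5 ang 0.744 axis ang 0.388 elong 2.3
top skirt cen right,up mm 14.7 15.4 ang 0.76 axis ang -0.806 elong 3.0
top mark cen right,up mm 21.1 30.3 ang 0.608 axis ang 0.571 elong 1.5
h top [0.051  0.0516 0.0522 0.0533 0.0538 0.0547 0.0573] 0.0492
```

View pics/rect14.png

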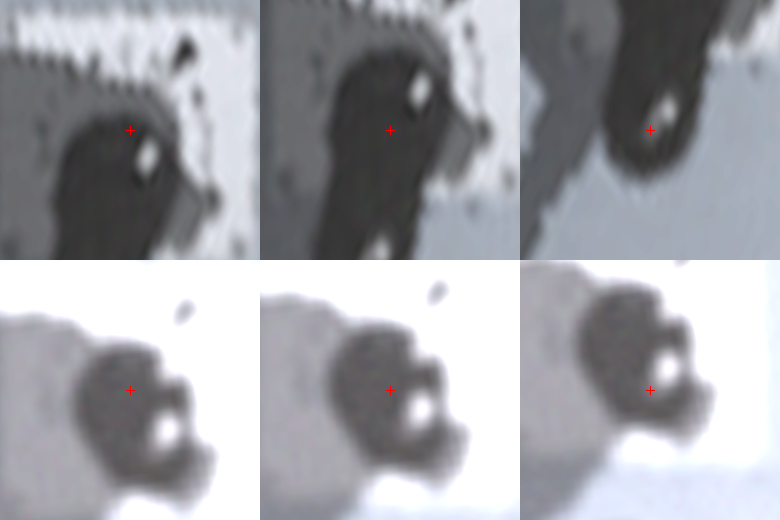

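View pics/scene14.png

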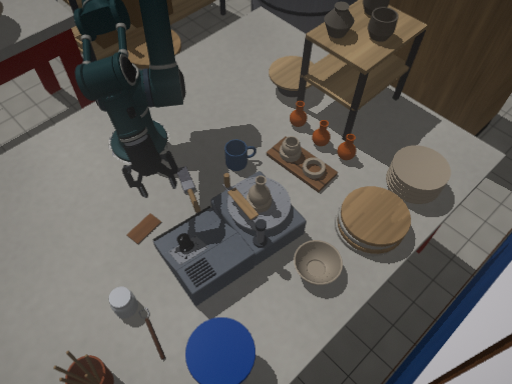

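View pics/top14.png

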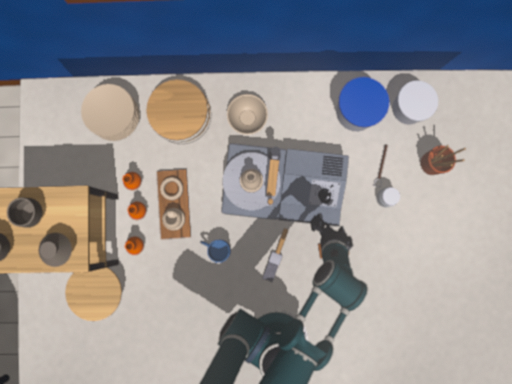

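```bash
python3 -m handwheel '[[0,-0.02,0,0,0,0,0.9],[0,0,0,0,0,0,0.9],[0,0,0,0,0,0,0.9]]'; python3 - <<'E'
from h import *
from scipy.optimize import least_squares
for n in("scene","top"):
    c=load(n+"14.npz"); W=cloud(c); img=c["image"].astype(int); x,y,z=W[...,0],W[...,1],W[...,2]
    m=(abs(x-.574)<.05)&(abs(y-.077)<.05)&(z>.16)&(z<.26)&(img[...,0]>img[...,2]+5)&(y>.05)
    P=W[m&(z<.19)]; f=lambda q:np.linalg.norm(P-q,axis=1)-.034
    r=least_squares(f,[.574,.077,.17],loss="soft_l1",f_scale=.002)
    k=m&(z>.234); print(n,"belly",r.x.round(4),"rim mid",((W[k].min(0)+W[k].max(0))/2).round(4))
    k=(z>.235)&(z<.26)&(np.hypot(x-.493,y-.015)<.03); print(" peg top",k.sum(),W[k].mean(0).round(4))
    k=(z>.02)&(abs(x-.457)<.05)&(abs(y-.36)<.05)&(z>.07); print(" pot rim",W[k].mean(0).round(4))
    k=(z>.07)&(np.hypot(x-.506,y+.407)<.06); print(" jar",W[k].mean(0).round(4))
    c0=load(n+"0.npz"); W=cloud(c0); x,y,z=W[...,0],W[...,1],W[...,2]
    k=(z>.02)&(abs(x-.457)<.05)&(abs(y-.36)<.05)&(z>.07); print(" pot rim0",W[k].mean(0).round(4))
    k=(z>.07)&(np.hypot(x-.506,y+.407)<.06); print(" jar0",W[k].mean(0).round(4))
E
```

```text
time: 26.18
tool_pos: [0.4213, -0.1671, 0.273]
tcp_rot: [-1.181, -2.12, 1.927]
wrist_force: [-0.5, 0.0, -0.8]
width: 0.896
scene belly [0.5743 0.0786 0.168 ] rim mid [0.5759 0.0803 0.2406]
 peg top 35 [0.4978 0.0157 0.2454]
 pot rim [0.4576 0.3572 0.0801]
 jar [ 0.5148 -0.4165  0.0857]
 pot rim0 [0.4575 0.356  0.0807]
 jar0 [ 0.5153 -0.4166  0.0857]
top belly [0.5734 0.0766 0.1647] rim mid [0.5749 0.0765 0.242 ]
 peg top 23 [0.4942 0.016  0.2453]
 pot rim [0.4494 0.3575 0.0799]
 jar [ 0.5124 -0.4165  0.0835]
 pot rim0 [0.4509 0.3572 0.0799]
 jar0 [ 0.5121 -0.4167  0.0832]
```

```bash
python3 -c "
from workcell import workorder
print(workorder.finish_job())"
```

```text
the job is handed in; nothing more can be done
None
```

The job is done and handed in at about 26 s. I seated the vase in the wheel ring and let it go, swung the hand rest to its stop, then turned the knob to the bold mark and pulled it out until it stopped.

What the last checks showed:
- **Vase:** The belly centre is within about 1.5 mm of the ring's centre in each camera. The vase is upright, and its height is as expected for a seated vase in the scene view but about 3 mm lower in the top view.
- **Hand rest:** I felt a firm stop of about 18 N. The peg afterwards sits where a bar at its stop should put it.
- **Knob pulled out:** The knob's top rose about 10 mm, and the pull ended at a hard stop, peaking at 49 N.
- **Pointer:** The scene view puts the pointer at 0.64 rad and the bold mark at 0.62 rad. The pointer estimates from the top view and from the knob's top disagreed, from 0.39 to 0.76 rad, because of glare and the small image. I trusted the scene view of the skirt line.
- **Everything else:** The pot and the jar have not moved beyond measurement noise. The gripper is about 0.2 m clear of the knob and the wrist force is near zero.

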